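Stack the moulded test bars in the desiccator and lock its lid

ROBOT

A 6-joint arm with a two-finger parallel gripper is mounted at the origin on the work surface. World frame = base frame: x ahead of the robot, y to its left, z up, the work surface at z = 0. Lengths are in m, angles in degrees, forces in N, time in s.
With the tool pointing down it reaches from about 0.25 to 0.725 m from the base axis. Payload 9.7 kg.
Tool frame: the origin (TCP) lies at the very end of the fingers, on their centre line; the grasp point (between the pads) lies 19 mm behind it; x points along the fingers, y is the direction in which the jaws open and shut, and the axes are right-handed (so a half turn about x gives the same grasp; the last joint's range is limited). The gripper opens to 85 mm and grips with 20 to 120 N. Pads are 22 mm wide; open, the fingers measure 114 mm over their backs; the gripper's body (76 mm by 85 mm) begins 54 mm behind the grasp point. The pads swing forward as they close: fully open they stand 13 mm farther back than shut.
Start: joints at [-74.083, 4.979, 10.078, 95.1, 0, 90], TCP at [0.151, -0.529, 0.231] pointing down, gripper open.
Joint ranges: [-179.16, 179.16], [-48.56, 103.87], [-65.8, 70.77], [-126.05, 130.52], [-82.76, 87.17], [-180, 180]. Speed limits (degrees/s): [127.2, 127.2, 147.25, 180, 180, 180].

INTERFACE

Orientations are given as [roll, pitch, yaw] about the fixed x, y, z axes, in that order (R = Rz(yaw) Ry(pitch) Rx(roll)).
In Python, from workcell import get_obs, cams, bot gives the robot as it stands.
- The arm moves only by the tool apply_moves, never from a script. Its argument "rows" is a list that holds one entry, the list of rows, each a list of 7 numbers: the shift along the tool's x, y, z in mm, then the turn, a rotation vector about the tool's x, y, z in rad, then the opening, from 0 (shut) to 1 (fully open). A call has 1 to 20 rows; each row is the pose to reach, as a shift and turn from the pose measured when the call began, along the tool's axes at that moment; what a row does not reach only later rows make up. A row lasts 1/10 s, in which the tool goes at most 50 mm and 8.59 degrees, less where a joint would pass 70% of its speed; a pose out of reach is approached as far as the arm can. A call with a gripper value outside its range is refused whole. The fingers move at their own pace and stop on an object; "newtons" is the grip in N (left out, the last holds). Time passes only in rows, so rows that repeat a pose let the fingers close. It gives the time, the measured TCP pose, the force and the opening at its end, in the units of the state.
- get_obs(): the state, without advancing time (a new reading comes with each control period).
- cams.camera(name): name is "scene" or "top"; returns a dict with "pixels" (400x640x3 uint8, red, green, blue), "range_z" (400x640 float32, m along the optical axis (not along the pixel's ray), 0 where there is no reading), "fx", "fy", "cx", "cy" (pixels), "eye" and "attitude" of the camera in the world. Camera axes: x right, y up, looking along -z (the intrinsics and any distortion apply to the point x, -y, -z); pixel columns grow to the right and rows downward; lengths in m; the calibration is good to about 2 mm. A picture is of the moment at which its call begins.
- bot.job_done(): hands the job in, once; it reports no verdict.
Trained networks look in a picture, given as the dict that the camera call returned (one of the last four; its "shot" number tells which), for a name from the list of things; names that differ only in an ending like _2 or _b are one class to them, and where a whole thing is asked for, a point or a joint stands for the part that bears it (a point fixed in the world has none). Each returns a list of dicts, best first, with "confidence" (0 to 1); they miss things now and then, are a little off and sometimes report something else, mostly with a low value. They report only what shows in the picture. A call takes as long as a camera call. They do not tell look-alikes from the thing itself.
- cams.find_in(label, picture): "at" ([x, y, z] in m, in world coordinates, good to about 4 mm: the middle of the surface that is visible of it).
The state is a dict: "time": time; "q": joint angles; "qd": joint speeds; "joint_efforts": joint torques, N m; "ee_pos": TCP position; "tcp_rot": TCP orientation; "wrist_force": force on the tool from outside, world axes, zero at the start; "torque": the same for the moment, N m; "opening": finger opening in m.
Only numpy, scipy, OpenCV 4.12 (cv2) and the standard library are available. Lean on these libraries where they do the work, as an engineer would, in place of code of your own. Each camera call takes 0.05 s, during which the arm holds its last target.

TASK

Take the lid off the desiccator and stand it on the grey pad, then put all the orange nylon test bars from the blue mat into the desiccator as an airy crosswise tower: the first pair lies across the two steel rails, each further pair crosswise on the pair below, the two bars of every pair parallel, centred over the plate and as far apart as the rails are (a lone last bar takes one side of its layer). Then put the lid over the tower: set it down on the rim with its three lugs clearly beside the notches, and turn it there until the lugs drop in and it sits fully home all round. Leave the other things on the bench where they are.

Things in the scene. Friction and masses are not known exactly. Their poses are not given: they have to be found in the camera images.
- desiccator: Round grey desiccator base, 220 mm across, fixed to the bench. Origin: centre of its underside, on the bench. Flat rim (radius 88 to 109 mm), top at z = 22 mm, with three open notches 8 mm deep and 22 mm wide. Inside it a white perforated plate, 178 mm across, bevelled to 168 mm at its top, z = 35 mm; it centres the lid with about 2.5 mm of play all round.
- rail1 (a point): Middle of the top of one dark steel rail on the white plate, 43 mm above the base's underside, at x = +34 mm. The rail runs along the base's y, 130 mm long, 10 mm wide. First-layer bars lie along the base's x at y = +34 and -34 mm, centres at z = 51 mm; second layer along y at x = +34 and -34 mm, z = 67 mm; third as the first, z = 83 mm. Only their weight holds the bars.
- rail2 (a point): The same of the other rail, at the base's x = -34 mm (rails 68 mm apart, centre to centre).
- notch1 (a point): Middle of the mouth of rim notch 1 of 3, on the rim's top face, 98.5 mm from the axis, in the base's +x direction.
- notch2 (a point): Middle of the mouth of rim notch 2 of 3, on the rim's top face, 98.5 mm from the axis, 120 degrees counter-clockwise from notch 1 seen from above.
- notch3 (a point): Middle of the mouth of rim notch 3 of 3, on the rim's top face, 98.5 mm from the axis, 240 degrees counter-clockwise from notch 1.
- lid: Clear round lid with a blue rim band, about 0.4 kg, 192 mm across, 90 mm high; inside 184 mm across, 86 mm high, open below. Origin: centre of its lower rim. Three blue lugs, 14 mm wide, reach 6 mm below the rim; at the start it rests loosely on the base, turned, its lugs on the rim. Lugs on the base's rim: origin 28 mm above the base's; lugs in the notches: 22 mm. It turns on the rim with friction alone.
- lid_handle (a point): Centre of the lid's blue rib handle, on its axis 113 mm above the lid's origin. The rib runs along the lid's x axis (it points at lug 1): 84 mm long, 18 mm wide, 34 mm high (z = 96 to 130 mm), on a blue disc of radius 32 mm, 6 mm thick.
- lug1 (a point): Middle of the lower face of lug 1, 98.5 mm from the lid's axis in its +x direction, 6 mm below the rim. Lugs 2 and 3 stand 120 and 240 degrees on; the lid fits any of the three ways round. A lug has about 4 mm (2.4 degrees) of play to either side in its notch.
- pad: Round grey rubber pad for the lid, 260 mm across, 3 mm thick, fixed to the bench; origin: centre of its underside. The lid standing on it has its origin 9 mm up.
- mat: Flat blue mat, 300 (x) by 240 (y) by 2 mm, fixed to the bench; origin: centre of its underside. The bars lie on it at the start.
- bar1: Orange moulded nylon test bar, 120 mm long (its x axis), 16 by 16 mm in section, 42 g; origin: its centre. All bars are alike; there are 4 to 6 of them (those not there read None from the start).
- bar2: Orange moulded nylon test bar, 120 mm long (its x axis), 16 by 16 mm in section, 42 g; origin: its centre. All bars are alike; there are 4 to 6 of them (those not there read None from the start).
- bar3: Orange moulded nylon test bar, 120 mm long (its x axis), 16 by 16 mm in section, 42 g; origin: its centre. All bars are alike; there are 4 to 6 of them (those not there read None from the start).
- bar4: Orange moulded nylon test bar, 120 mm long (its x axis), 16 by 16 mm in section, 42 g; origin: its centre. All bars are alike; there are 4 to 6 of them (those not there read None from the start).
- bar5: Orange moulded nylon test bar, 120 mm long (its x axis), 16 by 16 mm in section, 42 g; origin: its centre. All bars are alike; there are 4 to 6 of them (those not there read None from the start).
- bar6: Orange moulded nylon test bar, 120 mm long (its x axis), 16 by 16 mm in section, 42 g; origin: its centre. All bars are alike; there are 4 to 6 of them (those not there read None from the start).
- solvent_bottle: Amber bottle, 86 mm across, 180 mm high; leave it alone. Origin: centre of its underside.
- beaker: Glass beaker, 74 mm across, 95 mm high; leave it alone. Origin: centre of its underside.
- bead_jar: Glass jar with white cap, 90 mm across, 100 mm high; leave it alone. Origin: centre of its underside.
- pen: White marker pen with blue cap lying flat, 125 mm long along its y; leave it alone.
- vial_rack: White vial rack with small capped vials, 75 (x) by 150 (y) mm, 50 mm high; leave it alone.
Things that resemble listed ones, but are neither listed nor needed, are in the scene too. What is shaped like the bar6 but green or yellow is not meant.

How it is judged:
By the outcome, as a careful person would: the job done as asked, in the order asked, and still so for the second after the job is handed in, with the robot touching nothing.
Of bar1, bar2, bar3, bar4, bar5, bar6 only 4 to 6 are there at a start; the rules pass over those that are not, and their reading is None.
At some moment in a run one of lid may be knocked a few centimetres aside while the robot is not near it.
Once in a run the grip may slacken for a moment while it holds something.
It also fails if it takes over 210 s, if anything falls off the work surface, if the arm or the gripper's body presses on something with over 40 N, if the wrist force passes 120 N, or if a joint passes its speed limit or range.

## Working session

There is one attempt and no reset: what is moved stays moved. The work goes in short steps, Python scripts to look and compute and a tool call to move; the robot and the scene stay as the last step left them, time stands still between calls to the robot, and variables do not carry over. Pictures are saved under pics/ and viewed, and the job is handed in when it is done.

Besides the shell and the picture viewer there is one more tool, called after "Call:" by a JSON object that holds its "fn" and its "kwargs", one argument or row to a line. apply_moves: Moves the arm, as the interface text tells. Its arguments: {"type":"object","properties":{"rows":{"type":"array"},"newtons":{"type":"number"}},"required":["rows"]}

```bash
ls; mkdir -p pics
python3 - <<'E'
from workcell import get_obs,cams,bot
import cv2
print(get_obs())
for n in("scene","top"):
    c=cams.camera(n)
    print(n,c["fx"],c["fy"],c["cx"],c["cy"],c["eye"],c["attitude"],[k for k in c],{k:c[k] for k in c if k not in("pixels","range_z")})
    cv2.imwrite(f"pics/{n}0.png",c["pixels"][:,:,::-1])
E
```

```text
pics
{'time': 0.0, 'q': array([-7.40830711e+01,  5.01119561e+00,  1.00361236e+01,  9.50976583e+01,
        6.58744303e-04,  8.99994684e+01]), 'qd': array([-0.03352807, -0.00682315,  0.07641989,  0.00962068, -0.0587923 ,
        0.02714039]), 'joint_efforts': array([-1.75687896e-04, -5.20393825e+01,  4.64800465e+01,  1.66338327e-02,
       -1.88130991e-05, -1.17446396e-05]), 'ee_pos': array([ 0.1507808 , -0.52871521,  0.23059709]), 'tcp_rot': array([-90.5194653 ,  89.92726669, 105.39799481]), 'wrist_force': array([-0.12188569, -0.48160048,  0.21790288]), 'torque': array([-0.01301967, -0.03206095,  0.04366049]), 'opening': 0.08543332859491756}
scene 409.7250479937879 409.7250479937879 322.4041357163808 196.9016077385224 [ 1.23206889 -0.34355769  0.94769276] [44.03812017 -0.97609374 63.42042625] ['pixels', 'range_z', 'fx', 'fy', 'cx', 'cy', 'eye', 'attitude', 'shot'] {'fx': 409.7250479937879, 'fy': 409.7250479937879, 'cx': 322.4041357163808, 'cy': 196.9016077385224, 'eye': array([ 1.23206889, -0.34355769,  0.94769276]), 'attitude': array([44.03812017, -0.97609374, 63.42042625]), 'shot': 1}
top 439.6056135669684 439.6056135669684 314.29522397832847 200.12788969258145 [0.39955139 0.03884187 1.26751519] [  4.0455671   -0.35664113 -89.76270184] ['pixels', 'range_z', 'fx', 'fy', 'cx', 'cy', 'eye', 'attitude', 'shot'] {'fx': 439.6056135669684, 'fy': 439.6056135669684, 'cx': 314.29522397832847, 'cy': 200.12788969258145, 'eye': array([0.39955139, 0.03884187, 1.26751519]), 'attitude': array([  4.0455671 ,  -0.35664113, -89.76270184]), 'shot': 2}
```

View pics/scene0.png

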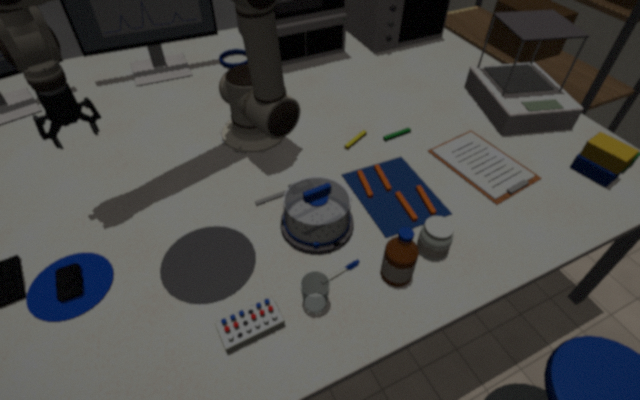

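View pics/top0.png

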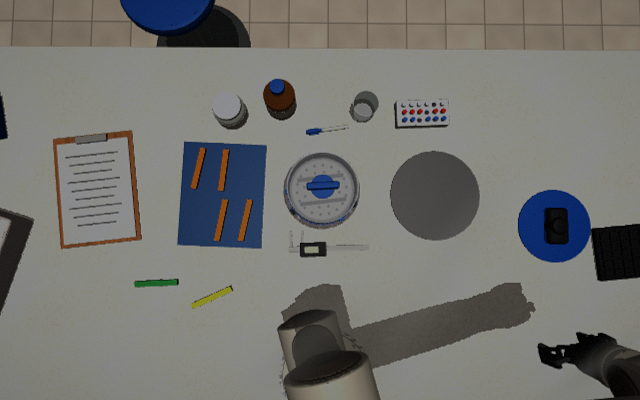

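```bash
cat > h.py <<'E'
import numpy as np,cv2
from scipy.spatial.transform import Rotation as Rn
from workcell import get_obs,cams,bot
def RT(c): return Rn.from_euler('xyz',c["attitude"],degrees=True).as_matrix(),np.array(c["eye"])
def cloud(c):
    R,t=RT(c);z=c["range_z"];v,u=np.mgrid[0:400,0:640]
    p=np.stack([(u-c["cx"])/c["fx"]*z,-(v-c["cy"])/c["fy"]*z,-z],-1)
    P=p@R.T+t; P[z==0]=np.nan; return P
def proj(c,X):
    R,t=RT(c);p=(np.atleast_2d(X)-t)@R
    return np.stack([c["cx"]+c["fx"]*p[:,0]/-p[:,2],c["cy"]-c["fy"]*p[:,1]/-p[:,2]],-1)
def ray(c,uv,z):
    R,t=RT(c);uv=np.atleast_2d(uv)
    d=np.stack([(uv[:,0]-c["cx"])/c["fx"],-(uv[:,1]-c["cy"])/c["fy"],-np.ones(len(uv))],-1)@R.T
    return t+d*((z-t[2])/d[:,2])[:,None]
def save(c,name,box=None,s=1):
    im=c["pixels"]
    if box: x0,y0,x1,y1=box; im=im[y0:y1,x0:x1]
    im=cv2.resize(im,None,fx=s,fy=s,interpolation=cv2.INTER_CUBIC)
    im=np.clip(im.astype(float)*1.4,0,255).astype(np.uint8)
    cv2.imwrite(f"pics/{name}.png",im[:,:,::-1])
def tool(pos,yaw):
    """world TCP target; tool x down, tool y along yaw (deg). returns row from current pose"""
    o=get_obs();R=Rn.from_euler('xyz',o["tcp_rot"],degrees=True).as_matrix()
    best=None
    for yy in (yaw,yaw+180):
        a=np.radians(yy);x=np.array([0,0,-1.]);y=np.array([np.cos(a),np.sin(a),0]);T=np.stack([x,y,np.cross(x,y)],1)
        rv=Rn.from_matrix(R.T@T).as_rotvec()
        if best is None or np.linalg.norm(rv)<np.linalg.norm(best): best=rv
    d=R.T@(np.array(pos)-o["ee_pos"])*1000
    return np.round(d,1),np.round(best,4)
E
python3 - <<'E'
from h import *
for n in("scene","top"):
    c=cams.camera(n);P=cloud(c)
    for l in ["desiccator","rail1","notch1","lid","lid_handle","lug1","pad","mat","bar1","solvent_bottle","beaker","bead_jar","pen","vial_rack"]:
        for d in cams.find_in(l,c)[:7]:
            print(n,l,np.round(d["at"],3),round(d["confidence"],2),np.round(proj(c,d["at"])[0]))
    for uv in [(100,350),(320,100),(560,300),(220,250)]: print(uv,P[uv[1]%400,uv[0]])
    save(c,n+"1",(270,130,500,250) if n=="top" else (250,140,470,270),3.4)
E
```

```text
scene desiccator [ 0.6   -0.038  0.024] 0.67 [313. 246.]
scene rail1 [ 0.594 -0.031  0.022] 0.8 [315. 244.]
scene notch1 [ 0.601 -0.037  0.024] 0.66 [314. 246.]
scene lid [ 0.555 -0.008  0.121] 0.87 [316. 208.]
scene lid_handle [ 0.554 -0.007  0.121] 0.68 [316. 208.]
scene lid_handle [0.786 0.111 0.114] 0.62 [400. 257.]
scene lug1 [ 0.555 -0.004  0.118] 0.63 [318. 209.]
scene lug1 [ 0.598 -0.031  0.019] 0.53 [315. 245.]
scene pad [ 0.517 -0.323  0.006] 0.95 [207. 264.]
scene mat [0.514 0.284 0.002] 0.85 [392. 196.]
scene bar1 [0.584 0.366 0.022] 0.6 [427. 198.]
scene bar1 [0.444 0.29  0.02 ] 0.58 [382. 178.]
scene bar1 [0.257 0.472 0.012] 0.54 [396. 134.]
scene bar1 [0.217 0.314 0.012] 0.51 [354. 139.]
scene bar1 [0.437 0.224 0.015] 0.5 [364. 184.]
scene bar1 [0.585 0.29  0.021] 0.5 [407. 206.]
scene solvent_bottle [0.785 0.114 0.116] 0.7 [401. 255.]
scene solvent_bottle [0.582 0.362 0.018] 0.61 [425. 199.]
scene solvent_bottle [ 0.555 -0.006  0.12 ] 0.49 [317. 208.]
scene beaker [0.516 0.283 0.004] 0.34 [392. 196.]
scene bead_jar [ 0.601 -0.036  0.023] 0.66 [314. 246.]
scene bead_ja
[... 1013 characters left out ...]
 0.78 [212. 296.]
top bar1 [0.581 0.364 0.02 ] 0.74 [198. 167.]
top bar1 [0.428 0.295 0.019] 0.61 [221. 221.]
top bar1 [0.574 0.292 0.02 ] 0.59 [223. 170.]
top bar1 [0.25  0.472 0.014] 0.57 [157. 284.]
top bar1 [0.435 0.228 0.019] 0.5 [245. 218.]
top solvent_bottle [0.748 0.122 0.124] 0.9 [281.  99.]
top beaker [ 0.762 -0.108  0.05 ] 0.67 [364. 103.]
top bead_jar [0.725 0.26  0.099] 0.76 [230. 110.]
top pen [0.691 0.006 0.013] 0.63 [323. 130.]
top vial_rack [ 0.742 -0.275  0.035] 0.87 [422. 112.]
(100, 350) [0.06397587 0.63207087 0.00120459]
(320, 100) [7.84091135e-01 1.57916137e-02 4.54378537e-04]
(560, 300) [ 0.20649943 -0.67176901 -0.00089595]
(220, 250) [0.3448742  0.30049866 0.00131598]
```

View pics/top1.png

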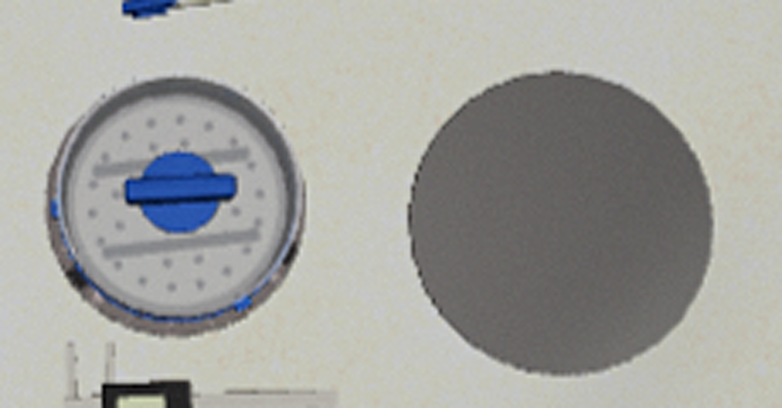

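View pics/scene1.png

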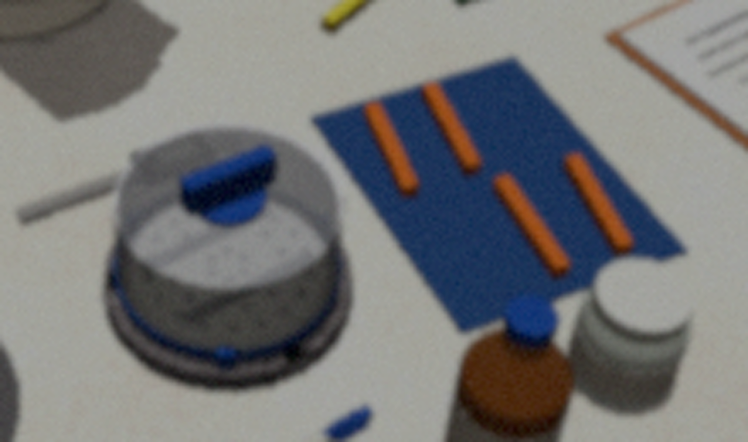

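```bash
cat >> h.py <<'E'
def handle(c,near=None,zmin=0.14):
    """rib top: (x,y,yaw deg, zmedian)"""
    P=cloud(c);im=c["pixels"].astype(int)
    m=(im[...,2]>im[...,0]+30)&(P[...,2]>zmin)&(P[...,2]<zmin+.04)
    if near is not None: m&=np.hypot(P[...,0]-near[0],P[...,1]-near[1])<.1
    m=m.astype(np.uint8)
    n,l,s,ce=cv2.connectedComponentsWithStats(m)
    i=1+np.argmax(s[1:,4]);k=l==i
    z=np.median(P[k][:,2])
    v,u=np.where(k)
    X=ray(c,np.stack([u,v],1),z)[:,:2].astype(np.float32)
    r=cv2.minAreaRect(X*1000)
    q=X-X.mean(0);w=np.linalg.svd(q,full_matrices=False)[2][0]
    return X.mean(0),np.degrees(np.arctan2(w[1],w[0]))%180,z,r,k.sum()
def bars(c):
    P=cloud(c);im=cv2.cvtColor(c["pixels"],cv2.COLOR_RGB2HSV)
    m=((im[...,0]>4)&(im[...,0]<16)&(im[...,1]>140)&(im[...,2]>70)).astype(np.uint8)
    n,l,s,ce=cv2.connectedComponentsWithStats(m);out=[]
    for i in range(1,n):
        if s[i,4]<100: continue
        v,u=np.where(l==i);z=np.nanmedian(P[l==i][:,2])
        X=ray(c,np.stack([u,v],1),z)[:,:2]
        r=cv2.minAreaRect((X*1000).astype(np.float32))
        q=X-X.mean(0);w=np.linalg.svd(q,full_matrices=False)[2][0]
        out.append((np.round(X.mean(0),4),round(np.degrees(np.arctan2(w[1],w[0]))%180,1),round(float(z),3),np.round(r[1],1),np.round(ce[i])))
    return out
E
python3 - <<'E'
from h import *
c=cams.camera("top")
print(handle(c))
for b in bars(c): print(b)
# pad
P=cloud(c);im=c["pixels"].astype(int)
m=(im.max(-1)<125)&(im.max(-1)-im.min(-1)<20)&(P[...,2]<.02)&(np.hypot(P[...,0]-.503,P[...,1]+.314)<.17)
v,u=np.where(m);X=ray(c,np.stack([u,v],1),.003);print("pad",X.mean(0),np.sqrt(m.sum()),cv2.minEnclosingCircle((X[:,:2]*1000).astype(np.float32)))
# rim depth
for z0,z1 in((.015,.03),):
    m=(P[...,2]>z0)&(P[...,2]<z1)&(np.hypot(P[...,0]-.51,P[...,1]-.012)<.13)
    print(m.sum());X=P[m]
    r=np.hypot(X[:,0]-.51,X[:,1]-.012);print(np.percentile(r,[5,25,50,75,95]),np.median(X[:,2]))
print(np.round(P[[150,170,190,210,215,222,226],322],3))
s=cams.camera("scene");print(handle(s))
E
```

```text
(array([0.516263 , 0.0114788], dtype=float32), np.float32(93.283485), np.float64(0.1571822112519219), ((515.7576293945312, 11.506309509277344), (19.10614585876465, 79.40663146972656), 3.1550581455230713), np.int64(224))
(array([0.5216, 0.6479]), np.float64(6.3), 0.004, array([316.7, 227.3]), array([100., 188.]))
(array([0.5793, 0.3656]), np.float64(167.7), 0.017, array([ 15.4, 118.4]), array([198., 168.]))
(array([0.5737, 0.2935]), np.float64(173.5), 0.018, array([ 15.7, 119.2]), array([223., 170.]))
(array([0.4315, 0.2975]), np.float64(169.1), 0.018, array([ 15.5, 118.1]), array([220., 220.]))
(array([0.4315, 0.229 ]), np.float64(168.1), 0.018, array([ 15.6, 118.2]), array([245., 220.]))
pad [ 0.50468682 -0.31601776  0.003     ] 79.73079706111058 ((505.7491149902344, -316.2745666503906), 131.31358337402344)
415
[0.09291694 0.09689927 0.10053593 0.10387424 0.10912026] 0.021623800240497593
[[ 0.636  0.009 -0.002]
 [ 0.561  0.012  0.116]
 [ 0.508  0.012  0.118]
 [ 0.455  0.012  0.12 ]
 [ 0.442  0.012  0.117]
 [ 0.424  0.012  0.12 ]
 [ 0.414  0.009  0.024]]
(array([0.52285904, 0.0087826 ], dtype=float32), np.float32(93.3855), np.float64(0.15811416287381858), ((522.7792358398438, 8.945987701416016), (20.910341262817383, 80.91412353515625), 3.0679984092712402), np.int64(158))
```

```bash
cat >> h.py <<'E'
def go(pos,yaw):
    o=get_obs();R=Rn.from_euler('xyz',o["tcp_rot"],degrees=True).as_matrix()
    cy=np.degrees(np.arctan2(R[1,1],R[0,1]))
    print("t",round(o["time"],2),"now",np.round(o["ee_pos"],4),"toolY yaw",round(cy,2),"q1,q6",np.round(o["q"][[0,5]],1),"open",round(o["opening"],4),"F",np.round(o["wrist_force"],1))
    d,rv=tool(pos,yaw)
    print("shift",d,"turn",rv,np.round(np.degrees(rv[0]),1),"deg; dq1",round(np.degrees(np.arctan2(pos[1],pos[0]))-o["q"][0],1))
E
python3 - <<'E'
from h import *
go([.5165,.0115,.22],3.3)
E
```

```text
t 1.7 now [ 0.1508 -0.5289  0.2313] toolY yaw -74.09 q1,q6 [-74.1  90. ] open 0.0854 F [ 0.2 -0.   1. ]
shift [  11.3 -419.4 -499.9] turn [-1.3506  0.     -0.    ] -77.4 deg; dq1 75.4
```

Call:
{"fn": "apply_moves", "kwargs": {
  "rows": [
    [[11,-419.4,-500,-1.3506,0,0,1],[11,-419.4,-500,-1.3506,0,0,1],[11,-419.4,-500,-1.3506,0,0,1],[11,-419.4,-500,-1.3506,0,0,1],[11,-419.4,-500,-1.3506,0,0,1],[11,-419.4,-500,-1.3506,0,0,1],[11,-419.4,-500,-1.3506,0,0,1],[11,-419.4,-500,-1.3506,0,0,1],[11,-419.4,-500,-1.3506,0,0,1],[11,-419.4,-500,-1.3506,0,0,1],[11,-419.4,-500,-1.3506,0,0,1],[11,-419.4,-500,-1.3506,0,0,1],[11,-419.4,-500,-1.3506,0,0,1],[11,-419.4,-500,-1.3506,0,0,1],[11,-419.4,-500,-1.3506,0,0,1],[11,-419.4,-500,-1.3506,0,0,1],[11,-419.4,-500,-1.3506,0,0,1],[11,-419.4,-500,-1.3506,0,0,1]]
  ],
  "newtons": 60
}}

```text
time: 3.5
ee_pos: [0.5163, 0.0104, 0.2207]
tcp_rot: [80.2, 90.0, -6.6]
wrist_force: [0.0, -0.3, -0.3]
opening: 0.0855
```

Run:
```python
from h import *
s=cams.camera("scene")
go([.5165,.0115,.128],3.3)
save(s,"scene2",(200,100,470,280),3)
print(handle(s))
```

```text
t 3.55 now [0.5163 0.0106 0.2207] toolY yaw 3.21 q1,q6 [ 1.2 88. ] open 0.0855 F [-0.   0.5 -0.7]
shift [92.7  0.1 -0.9] turn [-0.0016  0.0001 -0.0006] -0.1 deg; dq1 0.1
(array([0.5237549 , 0.00768431], dtype=float32), np.float32(94.45833), np.float64(0.15799573078663487), ((523.5910034179688, 8.531742095947266), (14.100473403930664, 76.33051300048828), 3.6797962188720703), np.int64(89))
```

Call:
{"fn": "apply_moves", "kwargs": {
  "rows": [
    [[30,1.5,-0.9,0,0,0,1],[60,1.5,-0.9,0,0,0,1],[80,1.5,-0.9,0,0,0,1],[92,1.5,-0.9,0,0,0,1],[92,1.5,-0.9,0,0,0,1],[92,1.5,-0.9,0,0,0,0.5],[92,1.5,-0.9,0,0,0,0.3],[92,1.5,-0.9,0,0,0,0.1],[92,1.5,-0.9,0,0,0,0],[92,1.5,-0.9,0,0,0,0],[92,1.5,-0.9,0,0,0,0],[92,1.5,-0.9,0,0,0,0],[92,1.5,-0.9,0,0,0,0]]
  ]
}}

```text
time: 4.85
ee_pos: [0.5182, 0.0116, 0.1293]
tcp_rot: [87.9, 89.9, 1.1]
wrist_force: [-0.4, 0.3, 5.8]
opening: 0.0173
```

Run:
```python
from h import *
s=cams.camera("scene")
go([.505,-.316,.3],3.3)
save(s,"scene3",(200,100,470,280),2.9)
```

```text
t 4.9 now [0.5182 0.0116 0.1293] toolY yaw 3.21 q1,q6 [ 1.3 88.1] open 0.0172 F [0.6 0.2 5.1]
shift [-170.7  -31.2  326.3] turn [-0.0016  0.0001 -0.0018] -0.1 deg; dq1 -33.3
```

View pics/scene3.png

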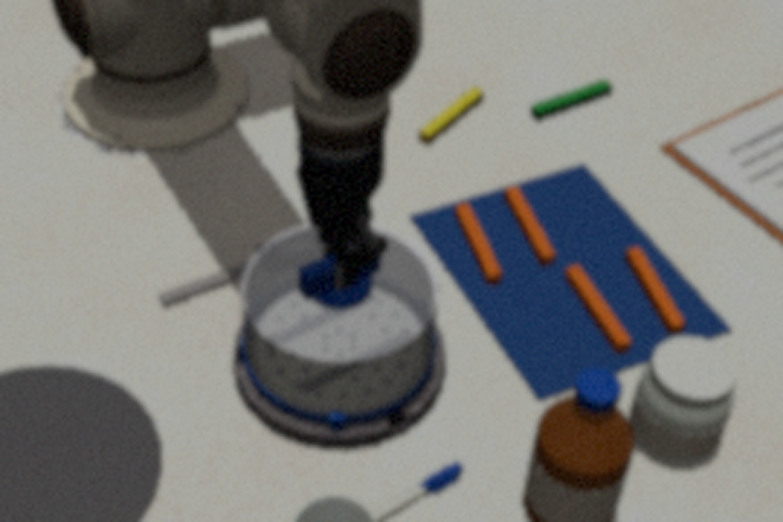

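Call:
{"fn": "apply_moves", "kwargs": {
  "rows": [
    [[-15,0,0,0,0,0,0],[-30,0,0,0,0,0,0],[-45,0,0,0,0,0,0],[-45,0,0,0,0,0,0],[-45,-3,30,0,0,0,0],[-45,-6,60,0,0,0,0],[-45,-9,95,0,0,0,0],[-45,-12,130,0,0,0,0],[-45,-16,165,0,0,0,0],[-45,-19,200,0,0,0,0],[-45,-22,235,0,0,0,0],[-45,-25,265,0,0,0,0],[-45,-28,295,0,0,0,0],[-45,-31,315,0,0,0,0],[-45,-31,326,0,0,0,0],[-45,-31,326,0,0,0,0],[-45,-31,326,0,0,0,0]]
  ]
}}

```text
time: 6.6
ee_pos: [0.5055, -0.315, 0.174]
tcp_rot: [115.0, 89.9, 28.2]
wrist_force: [-0.7, -1.1, -4.3]
opening: 0.0169
```

Run:
```python
from h import *
s=cams.camera("scene")
go([.505,-.316,.112],3.3)
save(s,"scene4",(120,100,420,320),2.5)
```

```text
t 6.65 now [ 0.5056 -0.3147  0.1742] toolY yaw 3.25 q1,q6 [-31.9  54.8] open 0.0174 F [ 0.7 -0.3 -4.4]
shift [62.2 -0.7  1.3] turn [-0.0009 -0.0005 -0.0016] -0.1 deg; dq1 -0.1
```

View pics/scene4.png

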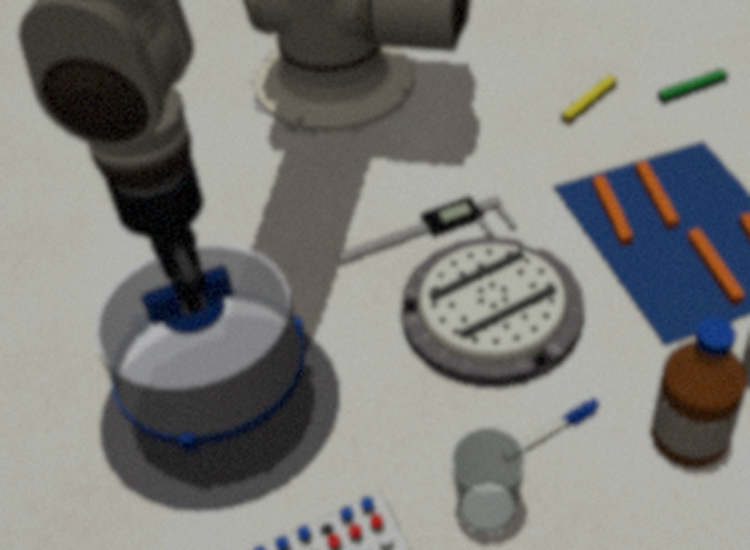

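Call:
{"fn": "apply_moves", "kwargs": {
  "rows": [
    [[25,-0.7,1.3,0,0,0,0],[45,-0.7,1.3,0,0,0,0],[58,-0.7,1.3,0,0,0,0],[60,-0.7,1.3,0,0,0,0],[61,-0.7,1.3,0,0,0,0],[62,-0.7,1.3,0,0,0,0],[63,-0.7,1.3,0,0,0,0],[63,-0.7,1.3,0,0,0,0]]
  ]
}}

```text
time: 7.45
ee_pos: [0.5053, -0.3161, 0.1118]
tcp_rot: [89.0, 89.9, 2.3]
wrist_force: [-0.8, -0.8, -4.2]
opening: 0.017
```

Call:
{"fn": "apply_moves", "kwargs": {
  "rows": [
    [[1,0,0,0,0,0,0],[1.5,0,0,0,0,0,0],[2,0,0,0,0,0,0],[2,0,0,0,0,0,0]]
  ]
}}

```text
time: 7.85
ee_pos: [0.5055, -0.3163, 0.1104]
tcp_rot: [77.8, 89.8, -8.9]
wrist_force: [0.3, 0.2, 1.0]
opening: 0.0167
```

Call:
{"fn": "apply_moves", "kwargs": {
  "rows": [
    [[2,0,0,0,0,0,0.3],[2,0,0,0,0,0,0.5],[2,0,0,0,0,0,0.7],[0,0,0,0,0,0,0.7],[-20,0,0,0,0,0,0.7],[-50,0,0,0,0,0,0.7],[-90,0,0,0,0,0,0.7],[-120,0,0,0,0,0,0.7],[-120,0,0,0,0,0,0.7]]
  ]
}}

```text
time: 8.75
ee_pos: [0.5062, -0.3169, 0.2355]
tcp_rot: [62.1, 89.4, -24.6]
wrist_force: [-0.0, 0.6, -0.2]
opening: 0.0603
```

Run:
```python
from h import *
c=cams.camera("top")
save(c,"top5",(270,130,370,250),6); 
import numpy as np
np.savez("base.npz",**{k:c[k] for k in c})
P=cloud(c)
im=c["pixels"].astype(int)
b0=np.array([.515,.012])
d=np.hypot(P[...,0]-b0[0],P[...,1]-b0[1])
# plate: white & z>.03
m=(P[...,2]>.029)&(d<.12)
v,u=np.where(m);X=ray(c,np.stack([u,v],1),.035);print("plate",X.mean(0),m.sum(),cv2.minEnclosingCircle((X[:,:2]*1000).astype(np.float32)))
# rails dark
m=(im.max(-1)<110)&(d<.075);v,u=np.where(m);X=ray(c,np.stack([u,v],1),.043)[:,:2]
n,l,s,ce=cv2.connectedComponentsWithStats(m.astype(np.uint8))
for i in range(1,n):
    if s[i,4]<40: continue
    v,u=np.where(l==i);X=ray(c,np.stack([u,v],1),.043)[:,:2];q=X-X.mean(0);w=np.linalg.svd(q,full_matrices=False)[2][0]
    print("rail",X.mean(0),np.degrees(np.arctan2(w[1],w[0]))%180,s[i,4],cv2.minAreaRect((X*1000).astype(np.float32)))
m=(P[...,2]>.015)&(P[...,2]<.027)&(d<.125)
v,u=np.where(m);X=ray(c,np.stack([u,v],1),.022);print("rim",cv2.minEnclosingCircle((X[:,:2]*1000).astype(np.float32)))
o=ray(c,[[320,185]],.022)
for bb in bars(c): print(bb)
go([.55,.25,.2],0)
```

```text
plate [0.5150116  0.01164993 0.035     ] 2971 ((515.7236328125, 11.774569511413574), 88.08102416992188)
rail [0.55003219 0.01713608] 97.4061427245076 215 ((550.3634643554688, 17.146774291992188), (26.879169464111328, 135.56312561035156), 7.589078426361084)
rail [0.48254998 0.00947605] 97.23585557597205 217 ((481.7855224609375, 8.445629119873047), (27.08361053466797, 135.5669708251953), 7.559285640716553)
rim ((516.109375, 11.80558967590332), 109.66836547851562)
(array([0.5215, 0.6482]), np.float64(6.2), 0.004, array([316.7, 227.5]), array([100., 188.]))
(array([0.579 , 0.3655]), np.float64(167.7), 0.018, array([ 15.6, 118.3]), array([198., 168.]))
(array([0.5736, 0.2936]), np.float64(173.6), 0.017, array([ 15.7, 119.2]), array([223., 170.]))
(array([0.4312, 0.2976]), np.float64(169.2), 0.018, array([ 15.7, 118.1]), array([220., 220.]))
(array([0.4313, 0.2289]), np.float64(168.3), 0.018, array([ 15.7, 118.1]), array([245., 220.]))
t 8.8 now [ 0.5059 -0.3167  0.2329] toolY yaw 3.25 q1,q6 [-32.1  54.7] open 0.0599 F [ 0.  0. -1.]
shift [  31.6   76.  -563.4] turn [ 0.0567  0.0029 -0.0066] 3.2 deg; dq1 56.5
```

View pics/top5.png

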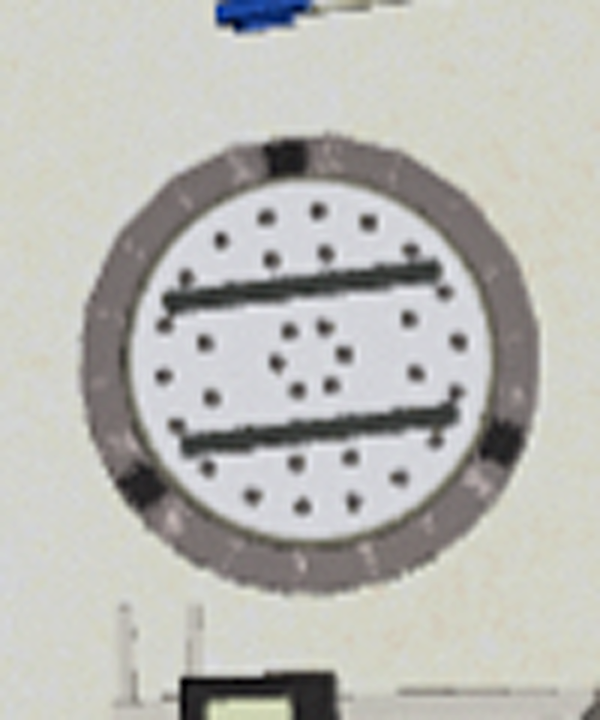

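Run:
```python
from h import *
c=dict(np.load("base.npz"));im=c["pixels"].astype(int)
b=np.array([.5159,.0118])
v,u=np.mgrid[0:400,0:640];X=ray(c,np.stack([u.ravel(),v.ravel()],1),.022)[:,:2].reshape(400,640,2)
d=np.hypot(*(X-b).transpose(2,0,1))
m=(im.max(-1)<75)&(d>.09)&(d<.107)
n,l,s,ce=cv2.connectedComponentsWithStats(m.astype(np.uint8))
for i in range(1,n):
    if s[i,4]<8: continue
    p=X[l==i].mean(0)-b;print(s[i,4],p,np.hypot(*p),np.degrees(np.arctan2(p[1],p[0])))
v2=ray(c,np.stack([u.ravel(),v.ravel()],1),.043)[:,:2].reshape(400,640,2)
for yaw in np.arange(3,11,.5):
    a=np.radians(yaw);q=v2-b;x=q@[np.cos(a),np.sin(a)];y=q@[-np.sin(a),np.cos(a)]
    dk=255-im.max(-1)
    sh=[(dk[(abs(x-dx-s0)<.005)&(abs(y-dy)<.064)].mean(),dx,dy) for s0 in(0,) for dx in() for dy in()]
    best=max(((dk[(abs(abs(x-dx)-.034)<.0045)&(abs(y-dy)<.0645)].mean()),dx,dy) for dx in np.arange(-.004,.0041,.001) for dy in np.arange(-.006,.0061,.002))
    print(yaw,np.round(best,4))
```

```text
46 [0.0976147  0.01225034] 0.09838038526247968 7.153046672819203
45 [-0.03671815 -0.09076786] 0.09791336743729753 -112.02471350836382
48 [-0.05856272  0.0790103 ] 0.09834744979891787 126.54597620064553
3.0 [1.905102e+02 1.000000e-03 2.000000e-03]
3.5 [1.933255e+02 1.000000e-03 0.000000e+00]
4.0 [1.961047e+02 1.000000e-03 0.000000e+00]
4.5 [1.980915e+02 1.000000e-03 0.000000e+00]
5.0 [2.001953e+02 1.000000e-03 0.000000e+00]
5.5 [2.023209e+02 1.000000e-03 0.000000e+00]
6.0 [2.035153e+02 1.000000e-03 0.000000e+00]
6.5 [2.047177e+02 1.000000e-03 0.000000e+00]
7.0 [2.051986e+02 1.000000e-03 0.000000e+00]
7.5 [2.050707e+02 1.000000e-03 0.000000e+00]
8.0 [2.042466e+02 1.000000e-03 0.000000e+00]
8.5 [2.035241e+02 1.000000e-03 0.000000e+00]
9.0 [ 2.007744e+02  1.000000e-03 -2.000000e-03]
9.5 [ 1.987559e+02  1.000000e-03 -2.000000e-03]
10.0 [1.970678e+02 1.000000e-03 0.000000e+00]
10.5 [1.942736e+02 1.000000e-03 0.000000e+00]
```

Run:
```python
from h import *
go([.4313,.2289,.15],78.3)
```

```text
t 8.8 now [ 0.5059 -0.3167  0.2329] toolY yaw 3.25 q1,q6 [-32.1  54.7] open 0.0599 F [ 0.  0. -1.]
shift [  80.9  -44.1 -549.2] turn [-1.3099  0.0069 -0.0036] -75.1 deg; dq1 60.0
```

Call:
{"fn": "apply_moves", "kwargs": {
  "rows": [
    [[10,-10,-100,-0.15,0,0,0.7],[30,-44,-549,-1.31,0.005,-0.004,0.7],[30,-44,-549,-1.31,0.005,-0.004,0.7],[30,-44,-549,-1.31,0.005,-0.004,0.7],[30,-44,-549,-1.31,0.005,-0.004,0.7],[30,-44,-549,-1.31,0.005,-0.004,0.7],[30,-44,-549,-1.31,0.005,-0.004,0.7],[30,-44,-549,-1.31,0.005,-0.004,0.7],[30,-44,-549,-1.31,0.005,-0.004,0.7],[80,-44,-549,-1.31,0.005,-0.004,0.7],[80,-44,-549,-1.31,0.005,-0.004,0.7],[80,-44,-549,-1.31,0.005,-0.004,0.7],[80,-44,-549,-1.31,0.005,-0.004,0.7],[80,-44,-549,-1.31,0.005,-0.004,0.7],[80,-44,-549,-1.31,0.005,-0.004,0.7],[80,-44,-549,-1.31,0.005,-0.004,0.7]]
  ]
}}

```text
time: 10.4
ee_pos: [0.4321, 0.2277, 0.1517]
tcp_rot: [-15.8, 89.9, -27.6]
wrist_force: [-0.5, -0.6, 0.4]
opening: 0.06
```

Run:
```python
from h import *
c=cams.camera("top")
print(handle(c,near=(.505,-.316),zmin=.125))
s=cams.camera("scene")
print(handle(s,near=(.505,-.316),zmin=.125))
go([.4323,.2289,.005],78.3)
```

```text
(array([ 0.5037335 , -0.31481314], dtype=float32), np.float32(93.91614), np.float64(0.13800538338521384), ((503.420654296875, -315.9147033691406), (18.160982131958008, 83.03340911865234), 0.2724516689777374), np.int64(218))
(array([ 0.5107062 , -0.31794637], dtype=float32), np.float32(93.525215), np.float64(0.13887143579091388), ((510.69488525390625, -316.85540771484375), (20.901687622070312, 81.18878936767578), 2.6351115703582764), np.int64(201))
t 10.5 now [0.4319 0.2279 0.1515] toolY yaw 78.22 q1,q6 [27.9 39.7] open 0.0596 F [-0.4 -0.  -0. ]
shift [ 1.465e+02  1.200e+00 -1.000e-01] turn [-0.0015  0.002   0.0008] -0.1 deg; dq1 0.0
```

Call:
{"fn": "apply_moves", "kwargs": {
  "rows": [
    [[45,1,0,0,0,0,0.7],[90,1,0,0,0,0,0.7],[125,1,0,0,0,0,0.7],[140,1,0,0,0,0,0.7],[146,1,0,0,0,0,0.7],[146,1,0,0,0,0,0.7],[146,1,0,0,0,0,0],[146,1,0,0,0,0,0],[146,1,0,0,0,0,0],[146,1,0,0,0,0,0],[146,1,0,0,0,0,0],[146,1,0,0,0,0,0],[146,1,0,0,0,0,0]]
  ],
  "newtons": 40
}}

```text
time: 11.8
ee_pos: [0.4331, 0.2291, 0.0066]
tcp_rot: [6.4, 89.8, -5.4]
wrist_force: [0.3, -0.2, 5.9]
opening: 0.0151
```

Call:
{"fn": "apply_moves", "kwargs": {
  "rows": [
    [[-20,0,0,0,0,0,0],[-50,0,0,0,0,0,0],[-80,0,0,0,0,0,0],[-100,0,0,0,0,0,0],[-100,0,0,0,0,0,0]]
  ]
}}

```text
time: 12.3
ee_pos: [0.4341, 0.2299, 0.1099]
tcp_rot: [25.9, 89.5, 14.1]
wrist_force: [0.4, -0.4, -0.9]
opening: 0.0151
```

Run:
```python
from h import *
c=cams.camera("scene"); save(c,"scene6",(250,100,470,280),2.9)
b=np.array([.5172,.0117]);a=np.radians(7.2);ex=np.array([np.cos(a),np.sin(a)]);ey=np.array([-ex[1],ex[0]])
for n,p in dict(A=b+.034*ey,B=b-.034*ey,C=b+.034*ex,D=b-.034*ex).items(): print(n,np.round(p,4))
go([*(b+.034*ey),.09],97.2)
```

```text
A [0.5129 0.0454]
B [ 0.5215 -0.022 ]
C [0.5509 0.016 ]
D [0.4835 0.0074]
t 12.35 now [0.4334 0.2295 0.1079] toolY yaw 78.22 q1,q6 [28.  39.7] open 0.0148 F [-0.4 -0.7 -1.6]
shift [  18.2 -164.   115.3] turn [-0.3313  0.0059 -0.0011] -19.0 deg; dq1 -22.9
```

View pics/scene6.png

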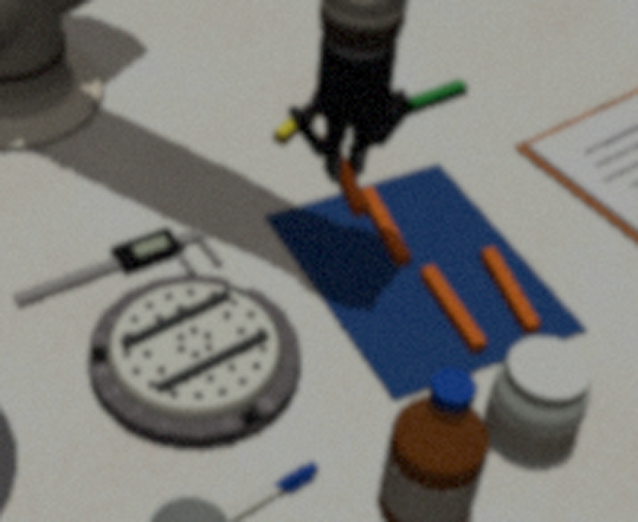

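Call:
{"fn": "apply_moves", "kwargs": {
  "rows": [
    [[0,-40,28,-0.08,0.003,0,0],[0,-80,56,-0.16,0.005,0,0],[0,-120,85,-0.25,0.005,0,0],[0,-150,105,-0.3313,0.006,-0.001,0],[5,-164,115.3,-0.3313,0.006,-0.001,0],[10,-164,115.3,-0.3313,0.006,-0.001,0],[10,-164,115.3,-0.3313,0.006,-0.001,0],[10,-164,115.3,-0.3313,0.006,-0.001,0]]
  ]
}}

```text
time: 13.15
ee_pos: [0.5122, 0.0463, 0.0975]
tcp_rot: [162.9, 89.9, 170.1]
wrist_force: [0.8, -0.3, -0.3]
opening: 0.0147
```

Run:
```python
from h import *
c=cams.camera("scene"); save(c,"scene7",(250,120,430,280),3.5)
t=cams.camera("top"); save(t,"top7",(250,130,370,250),5)
for x in(c,t):
  for bb in bars(x): print(bb)
go([.5129,.0454,.0465],97.2)
```

```text
(array([0.438 , 0.2945]), np.float64(169.0), 0.019, array([ 15.8, 115.8]), array([382., 177.]))
(array([0.5841, 0.3628]), np.float64(167.6), 0.019, array([ 15.7, 118.1]), array([426., 199.]))
(array([0.5796, 0.2912]), np.float64(173.4), 0.018, array([ 16.1, 118.1]), array([406., 205.]))
(array([0.5223, 0.6483]), np.float64(6.0), 0.004, array([316.7, 227.3]), array([100., 188.]))
(array([0.5792, 0.3655]), np.float64(167.7), 0.017, array([ 15.4, 118.3]), array([198., 168.]))
(array([0.5736, 0.2936]), np.float64(173.7), 0.017, array([ 15.6, 119.2]), array([223., 170.]))
(array([0.4313, 0.2976]), np.float64(169.2), 0.017, array([ 15.5, 118.1]), array([220., 220.]))
t 13.25 now [0.5126 0.0464 0.0982] toolY yaw 97.28 q1,q6 [ 5.2 -2.1] open 0.015 F [-0.1  1.1 -0.4]
shift [51.7 -1.1  0.2] turn [ 0.0014 -0.0001 -0.0002] 0.1 deg; dq1 -0.1
```

View pics/scene7.png

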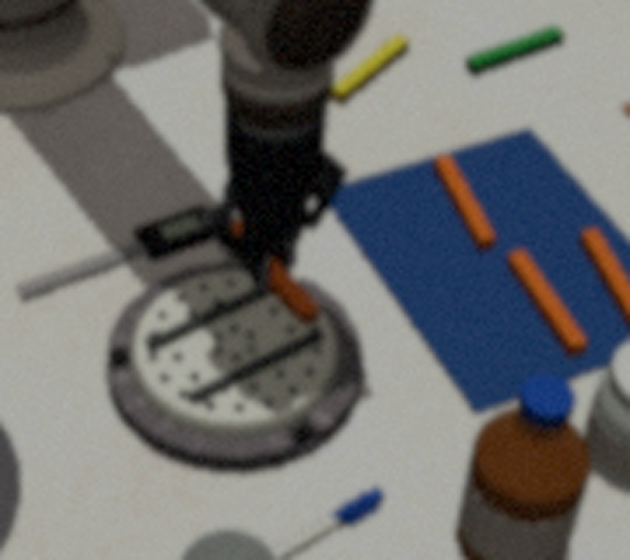

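View pics/top7.png

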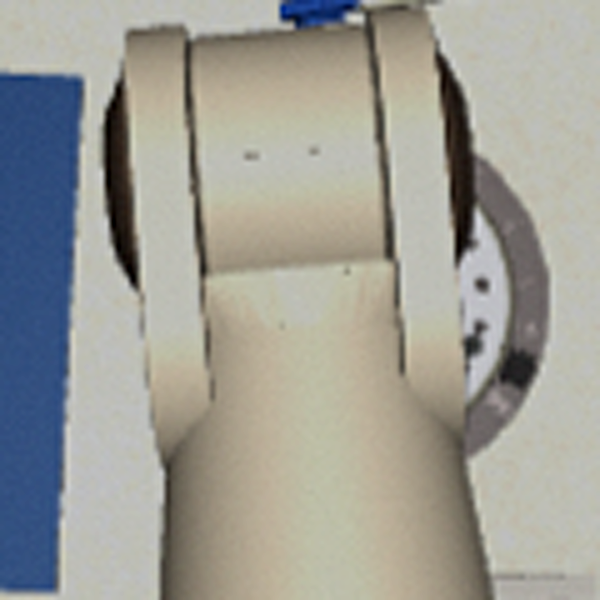

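Call:
{"fn": "apply_moves", "kwargs": {
  "rows": [
    [[20,-2.1,0.8,0,0,0,0],[35,-2.1,0.8,0,0,0,0],[45,-2.1,0.8,0,0,0,0],[49,-2.1,0.8,0,0,0,0],[50,-2.1,0.8,0,0,0,0],[50,-2.1,0.8,0,0,0,0],[50,-2.1,0.8,0,0,0,0]]
  ]
}}

```text
time: 13.95
ee_pos: [0.514, 0.0445, 0.0488]
tcp_rot: [16.5, 90.0, 23.8]
wrist_force: [0.6, -0.6, -0.3]
opening: 0.0148
```

Call:
{"fn": "apply_moves", "kwargs": {
  "rows": [
    [[0.7,0,0,0,0,0,0],[1.4,0,0,0,0,0,0],[1.8,0,0,0,0,0,0],[1.8,0,0,0,0,0,0]]
  ]
}}

```text
time: 14.35
ee_pos: [0.5142, 0.0445, 0.0476]
tcp_rot: [5.3, 89.9, 12.6]
wrist_force: [-1.8, -1.0, 5.1]
opening: 0.0149
```

Call:
{"fn": "apply_moves", "kwargs": {
  "rows": [
    [[0,0,0,0,0,0,0.25],[0,0,0,0,0,0,0.35],[0,0,0,0,0,0,0.45],[-10,0,0,0,0,0,0.45],[-35,0,0,0,0,0,0.5],[-70,0,0,0,0,0,0.6],[-100,0,0,0,0,0,0.7],[-100,0,0,0,0,0,0.7]]
  ]
}}

```text
time: 15.15
ee_pos: [0.5159, 0.0446, 0.1528]
tcp_rot: [-0.9, 89.5, 6.3]
wrist_force: [0.3, 0.3, 0.0]
opening: 0.0596
```

Run:
```python
from h import *
c=cams.camera("scene"); save(c,"scene8",(250,120,430,280),3.5)
for bb in bars(c): print(bb)
go([.4332,.2963,.12],79.2)
```

```text
(array([0.4382, 0.2945]), np.float64(169.0), 0.019, array([ 15.6, 116.6]), array([382., 177.]))
(array([0.5851, 0.3626]), np.float64(168.0), 0.019, array([ 15.5, 118.1]), array([426., 199.]))
(array([0.5789, 0.2913]), np.float64(173.6), 0.019, array([ 16.4, 118.1]), array([406., 205.]))
t 15.2 now [0.5153 0.0445 0.1504] toolY yaw 97.27 q1,q6 [ 4.9 -2.3] open 0.0596 F [ 0.5 -0.2 -0.5]
shift [ 30.1 260.2 -49.7] turn [ 0.3154  0.0059 -0.0009] 18.1 deg; dq1 29.4
```

View pics/scene8.png

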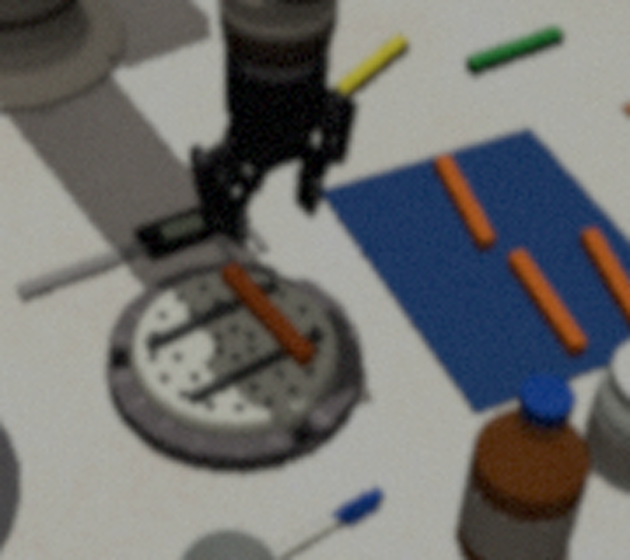

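Call:
{"fn": "apply_moves", "kwargs": {
  "rows": [
    [[0,50,-10,0.06,0,0,0.7],[0,100,-20,0.12,0.003,0,0.7],[0,150,-30,0.18,0.004,0,0.7],[0,200,-40,0.24,0.005,0,0.7],[30,240,-46,0.3,0.006,-0.001,0.7],[50,260,-49.7,0.3154,0.006,-0.001,0.7],[70,260,-49.7,0.3154,0.006,-0.001,0.7],[80,260,-49.7,0.3154,0.006,-0.001,0.7],[80,260,-49.7,0.3154,0.006,-0.001,0.7]]
  ]
}}

```text
time: 16.1
ee_pos: [0.4326, 0.2954, 0.0683]
tcp_rot: [-133.5, 89.8, -144.3]
wrist_force: [0.3, 0.1, 0.4]
opening: 0.0597
```

Run:
```python
from h import *
go([.4332,.2963,.006],79.2)
```

```text
t 16.1 now [0.4326 0.2954 0.0683] toolY yaw 79.2 q1,q6 [34.3 45.1] open 0.0597 F [0.3 0.1 0.4]
shift [62.3  1.2  0.6] turn [ 0.0001 -0.0024  0.0025] 0.0 deg; dq1 0.0
```

Call:
{"fn": "apply_moves", "kwargs": {
  "rows": [
    [[30,0.8,0.4,0,0,0,0.7],[50,0.8,0.4,0,-0.002,0.002,0.7],[60,0.8,0.4,0,-0.002,0.002,0.7],[62,0.8,0.4,0,-0.002,0.002,0.7],[62,0.8,0.4,0,-0.002,0.002,0],[62,0.8,0.4,0,-0.002,0.002,0],[62,0.8,0.4,0,-0.002,0.002,0],[62,0.8,0.4,0,-0.002,0.002,0],[62,0.8,0.4,0,-0.002,0.002,0],[62,0.8,0.4,0,-0.002,0.002,0],[62,0.8,0.4,0,-0.002,0.002,0],[62,0.8,0.4,0,-0.002,0.002,0]]
  ]
}}

```text
time: 17.3
ee_pos: [0.4336, 0.2964, 0.0076]
tcp_rot: [36.9, 89.9, 26.1]
wrist_force: [-0.7, -0.3, 6.0]
opening: 0.0146
```

Call:
{"fn": "apply_moves", "kwargs": {
  "rows": [
    [[-20,0,0,0,0,0,0],[-50,0,0,0,0,0,0],[-80,0,0,0,0,0,0],[-110,0,0,0,0,0,0],[-110,0,0,0,0,0,0]]
  ]
}}

```text
time: 17.8
ee_pos: [0.4351, 0.2974, 0.1222]
tcp_rot: [43.6, 89.5, 32.8]
wrist_force: [0.1, -0.3, 0.2]
opening: 0.0149
```

Run:
```python
from h import *
go([.5223,-.0230,.1],97.2)
```

```text
t 17.8 now [0.4351 0.2974 0.1222] toolY yaw 79.21 q1,q6 [34.4 45.2] open 0.0149 F [ 0.1 -0.3  0.2]
shift [  21.4 -298.6  145.6] turn [-0.314   0.0067 -0.0046] -18.0 deg; dq1 -36.9
```

Call:
{"fn": "apply_moves", "kwargs": {
  "rows": [
    [[0,-40,20,-0.04,0.001,0,0],[0,-80,40,-0.09,0.003,-0.001,0],[0,-120,60,-0.14,0.004,-0.002,0],[0,-160,80,-0.19,0.005,-0.003,0],[0,-200,100,-0.24,0.006,-0.004,0],[0,-240,120,-0.29,0.006,-0.004,0],[0,-275,136,-0.314,0.007,-0.005,0],[0,-298.6,145.6,-0.314,0.007,-0.005,0],[20,-298.6,145.6,-0.314,0.007,-0.005,0],[20,-298.6,145.6,-0.314,0.007,-0.005,0],[20,-298.6,145.6,-0.314,0.007,-0.005,0]]
  ]
}}

```text
time: 18.9
ee_pos: [0.5218, -0.0228, 0.1009]
tcp_rot: [-179.7, 89.9, -172.5]
wrist_force: [0.7, 0.8, 0.4]
opening: 0.0148
```

Run:
```python
from h import *
c=cams.camera("scene"); save(c,"scene9",(250,120,430,280),3.5)
go([.5223,-.0230,.0495],97.2)
```

```text
t 18.95 now [ 0.5222 -0.0226  0.1016] toolY yaw 97.23 q1,q6 [-2.5 -9.7] open 0.0146 F [-0.4 -0.6 -0.4]
shift [52.1 -0.4  0.1] turn [ 0.0006 -0.0006  0.0002] 0.0 deg; dq1 -0.1
```

View pics/scene9.png

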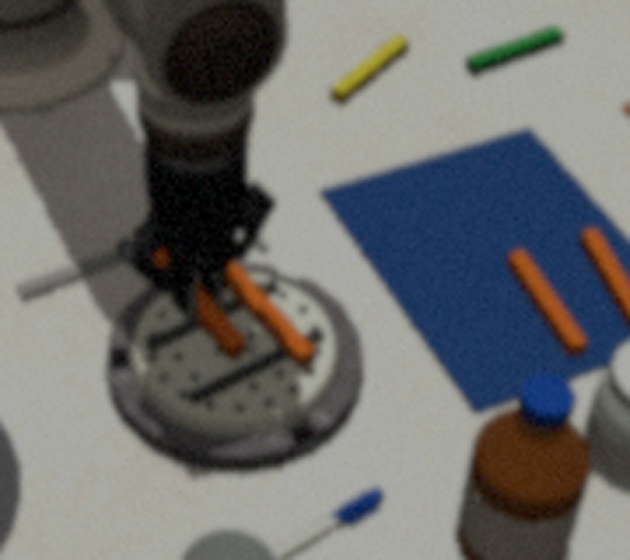

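Call:
{"fn": "apply_moves", "kwargs": {
  "rows": [
    [[25,-0.4,0,0,0,0,0],[42,-0.4,0,0,0,0,0],[50,-0.4,0,0,0,0,0],[52,-0.4,0,0,0,0,0],[53,-0.4,0,0,0,0,0],[54,-0.4,0,0,0,0,0],[54,-0.4,0,0,0,0,0]]
  ]
}}

```text
time: 19.65
ee_pos: [0.5228, -0.0229, 0.0486]
tcp_rot: [-17.8, 89.9, -10.6]
wrist_force: [-0.1, 0.6, 2.4]
opening: 0.0147
```

Call:
{"fn": "apply_moves", "kwargs": {
  "rows": [
    [[0.3,0,0,0,0,0,0.25],[0.3,0,0,0,0,0,0.35],[0.3,0,0,0,0,0,0.45],[-10,0,0,0,0,0,0.45],[-35,0,0,0,0,0,0.5],[-70,0,0,0,0,0,0.6],[-100,0,0,0,0,0,0.7],[-100,0,0,0,0,0,0.7]]
  ]
}}

```text
time: 20.45
ee_pos: [0.5245, -0.023, 0.1539]
tcp_rot: [-10.8, 89.5, -3.6]
wrist_force: [0.1, -0.5, 0.1]
opening: 0.0598
```

Run:
```python
from h import *
go([.576,.2922,.12],83.6)
```

```text
t 20.45 now [ 0.5245 -0.023   0.1539] toolY yaw 97.24 q1,q6 [-2.5 -9.7] open 0.0598 F [ 0.1 -0.5  0.1]
shift [ 34.1 306.3  90.5] turn [0.238  0.0079 0.0006] 13.6 deg; dq1 29.4
```

Call:
{"fn": "apply_moves", "kwargs": {
  "rows": [
    [[0,45,13,0.03,0.001,0,0.7],[0,90,27,0.06,0.002,0,0.7],[0,135,40,0.1,0.004,0,0.7],[0,180,53,0.14,0.005,0,0.7],[10,225,66,0.18,0.006,0,0.7],[30,270,80,0.22,0.007,0,0.7],[60,306,90,0.238,0.008,0,0.7],[80,306,90,0.238,0.008,0,0.7],[80,306,90,0.238,0.008,0,0.7]]
  ]
}}

```text
time: 21.35
ee_pos: [0.5739, 0.2921, 0.0701]
tcp_rot: [-141.7, 89.6, -148.0]
wrist_force: [-0.5, -0.6, 0.5]
opening: 0.0599
```

Run:
```python
from h import *
t=cams.camera("top")
for bb in bars(t): print(bb)
save(t,"top10",(150,130,370,250),3.5)
go([.5755,.2923,.006],83.6)
```

```text
(array([0.5172, 0.6507]), np.float64(12.3), 0.003, array([316.8, 227.3]), array([ 99., 190.]))
(array([ 0.5219, -0.0227]), np.float64(7.3), 0.059, array([116.2,  14.8]), array([334., 187.]))
(array([0.5129, 0.0441]), np.float64(7.2), 0.058, array([118.3,  15.7]), array([310., 190.]))
t 21.4 now [0.5748 0.2916 0.0726] toolY yaw 83.64 q1,q6 [26.9 33.3] open 0.0597 F [-0.1  0.4  0.3]
shift [66.6  1.   0.8] turn [ 0.0008 -0.0028  0.0026] 0.0 deg; dq1 0.0
```

View pics/top10.png

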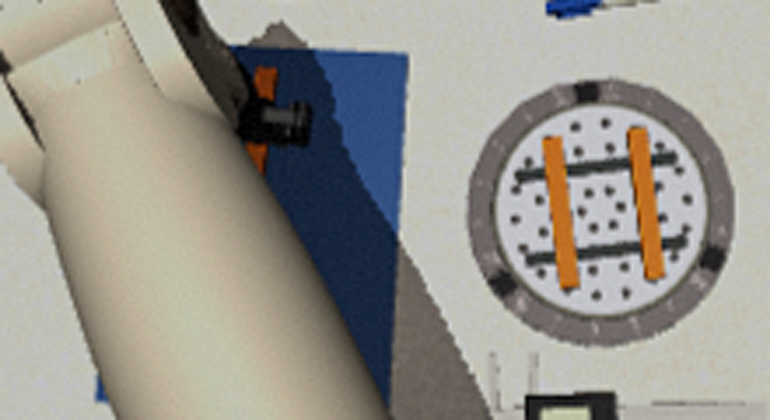

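Call:
{"fn": "apply_moves", "kwargs": {
  "rows": [
    [[30,1,0.5,0,-0.001,0.001,0.7],[50,1,0.5,0,-0.003,0.002,0.7],[62,1,0.5,0,-0.003,0.002,0.7],[66,1,0.5,0,-0.003,0.002,0.7],[66.5,1,0.5,0,-0.003,0.002,0.7],[66.5,1,0.5,0,-0.003,0.002,0],[66.5,1,0.5,0,-0.003,0.002,0],[66.5,1,0.5,0,-0.003,0.002,0],[66.5,1,0.5,0,-0.003,0.002,0],[66.5,1,0.5,0,-0.003,0.002,0],[66.5,1,0.5,0,-0.003,0.002,0],[66.5,1,0.5,0,-0.003,0.002,0],[66.5,1,0.5,0,-0.003,0.002,0]]
  ]
}}

```text
time: 22.7
ee_pos: [0.5757, 0.2926, 0.0071]
tcp_rot: [7.0, 89.9, 0.7]
wrist_force: [-0.5, -0.6, 5.2]
opening: 0.0149
```

Call:
{"fn": "apply_moves", "kwargs": {
  "rows": [
    [[-20,0,0,0,0,0,0],[-50,0,0,0,0,0,0],[-80,0,0,0,0,0,0],[-120,0,0,0,0,0,0],[-120,0,0,0,0,0,0]]
  ]
}}

```text
time: 23.2
ee_pos: [0.5774, 0.2937, 0.1333]
tcp_rot: [29.4, 89.5, 23.1]
wrist_force: [0.3, -0.1, 0.4]
opening: 0.0148
```

Run:
```python
from h import *
go([.5509,.0161,.12],7.2)
```

```text
t 23.2 now [0.5774 0.2937 0.1333] toolY yaw 83.66 q1,q6 [27.  33.3] open 0.0148 F [ 0.3 -0.1  0.4]
shift [  12.  -278.9    4.3] turn [ 1.3344  0.0039 -0.0095] 76.5 deg; dq1 -25.3
```

Call:
{"fn": "apply_moves", "kwargs": {
  "rows": [
    [[0,-35,0,0.13,0,0,0],[0,-70,0,0.27,0,0,0],[0,-105,1,0.41,0.001,-0.003,0],[0,-140,2,0.55,0.002,-0.004,0],[0,-175,2,0.69,0.002,-0.005,0],[0,-210,3,0.83,0.003,-0.006,0],[0,-245,4,0.97,0.003,-0.008,0],[0,-279,4,1.11,0.004,-0.009,0],[0,-279,4,1.25,0.004,-0.009,0],[5,-279,4,1.3344,0.004,-0.009,0],[12,-279,4,1.3344,0.004,-0.009,0],[12,-279,4,1.3344,0.004,-0.009,0],[12,-279,4,1.3344,0.004,-0.009,0]]
  ]
}}

```text
time: 24.5
ee_pos: [0.5504, 0.0162, 0.1195]
tcp_rot: [-128.9, 90.0, 148.4]
wrist_force: [0.1, 0.2, -0.1]
opening: 0.0151
```

Run:
```python
from h import *
c=cams.camera("scene"); save(c,"scene11",(250,120,430,280),3.5)
go([.5509,.0161,.066],7.2)
```

```text
t 24.55 now [0.5505 0.0162 0.1198] toolY yaw 7.32 q1,q6 [ 1.7 84.4] open 0.0149 F [ 0.6  0.5 -0.1]
shift [53.8  0.3  0.2] turn [ 0.002  -0.0004  0.    ] 0.1 deg; dq1 -0.0
```

View pics/scene11.png

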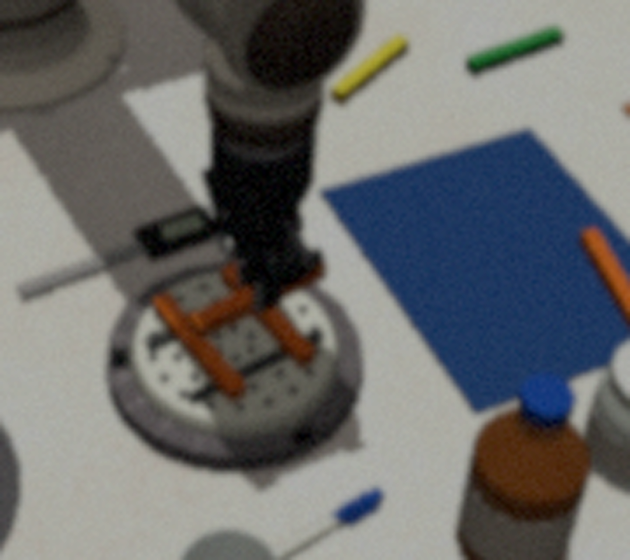

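Call:
{"fn": "apply_moves", "kwargs": {
  "rows": [
    [[25,0.3,0.2,0.002,0,0,0],[42,0.3,0.2,0.002,0,0,0],[50,0.3,0.2,0.002,0,0,0],[53,0.3,0.2,0.002,0,0,0],[55,0.3,0.2,0.002,0,0,0],[56.5,0.3,0.2,0.002,0,0,0],[56.5,0.3,0.2,0.002,0,0,0]]
  ]
}}

```text
time: 25.25
ee_pos: [0.5513, 0.0162, 0.0641]
tcp_rot: [104.4, 89.9, 21.6]
wrist_force: [-0.2, 1.1, -0.2]
opening: 0.0146
```

Call:
{"fn": "apply_moves", "kwargs": {
  "rows": [
    [[0.5,0,0,0,0,0,0],[0.8,0,0,0,0,0,0],[0.8,0,0,0,0,0,0]]
  ]
}}

```text
time: 25.55
ee_pos: [0.5516, 0.0162, 0.064]
tcp_rot: [94.9, 89.9, 12.1]
wrist_force: [-1.9, -0.7, 5.5]
opening: 0.0148
```

Contact; release and lift.

Call:
{"fn": "apply_moves", "kwargs": {
  "rows": [
    [[0,0,0,0,0,0,0.25],[0,0,0,0,0,0,0.35],[0,0,0,0,0,0,0.45],[-10,0,0,0,0,0,0.45],[-35,0,0,0,0,0,0.5],[-70,0,0,0,0,0,0.6],[-100,0,0,0,0,0,0.7],[-100,0,0,0,0,0,0.7]]
  ]
}}

```text
time: 26.35
ee_pos: [0.5531, 0.0162, 0.1694]
tcp_rot: [86.9, 89.5, 4.2]
wrist_force: [-0.4, 0.0, 0.8]
opening: 0.0594
```

Run:
```python
from h import *
go([.5805,.3645,.12],77.7)
s=cams.camera("scene"); print(handle(s,near=(.505,-.316),zmin=.125)[:3])
```

```text
t 26.35 now [0.5531 0.0162 0.1694] toolY yaw 7.21 q1,q6 [ 1.7 84.5] open 0.0594 F [-0.4  0.   0.8]
shift [  49.9   70.4 -342.2] turn [-1.2303  0.0062 -0.0078] -70.5 deg; dq1 30.5
(array([ 0.5196375 , -0.34089676], dtype=float32), np.float32(93.350296), np.float64(0.13877444580303477))
```

Call:
{"fn": "apply_moves", "kwargs": {
  "rows": [
    [[0,8,-38,-0.13,0,0,0.7],[0,16,-76,-0.27,0,0,0.7],[0,24,-114,-0.41,0.002,-0.002,0.7],[0,32,-152,-0.55,0.003,-0.003,0.7],[0,40,-190,-0.69,0.004,-0.004,0.7],[10,48,-228,-0.83,0.005,-0.005,0.7],[20,56,-266,-0.97,0.006,-0.006,0.7],[40,63,-304,-1.11,0.006,-0.008,0.7],[60,70.4,-342.2,-1.2303,0.006,-0.008,0.7],[90,70.4,-342.2,-1.2303,0.006,-0.008,0.7],[100,70.4,-342.2,-1.2303,0.006,-0.008,0.7],[100,70.4,-342.2,-1.2303,0.006,-0.008,0.7]]
  ]
}}

```text
time: 27.6
ee_pos: [0.5789, 0.3634, 0.0648]
tcp_rot: [-144.4, 89.6, -156.8]
wrist_force: [-0.4, -0.3, 0.7]
opening: 0.0598
```

Run:
```python
from h import *
go([.5803,.3645,.006],77.7)
t=cams.camera("top")
for bb in bars(t): print(bb)
print(handle(t,near=(.505,-.32),zmin=.125)[:3])
```

```text
t 27.6 now [0.5789 0.3634 0.0648] toolY yaw 77.66 q1,q6 [32.1 44.4] open 0.0598 F [-0.4 -0.3  0.7]
shift [58.8  1.6  1.5] turn [-0.0007 -0.0058  0.0041] -0.0 deg; dq1 0.0
(array([0.4741, 0.6917]), np.float64(36.2), 0.004, array([316.4, 227.2]), array([ 84., 204.]))
(array([0.5273, 0.0124]), np.float64(88.3), 0.061, array([117.8, 116.9]), array([321., 185.]))
(array([ 0.512816 , -0.3389661], dtype=float32), np.float32(93.884796), np.float64(0.1382297680298863))
```

Call:
{"fn": "apply_moves", "kwargs": {
  "rows": [
    [[25,1.2,1.2,0,-0.002,0.002,0.7],[45,1.2,1.2,0,-0.006,0.004,0.7],[55,1.2,1.2,0,-0.006,0.004,0.7],[58.5,1.2,1.2,0,-0.006,0.004,0.7],[58.5,1.2,1.2,0,-0.006,0.004,0.7],[58.5,1.2,1.2,0,-0.006,0.004,0],[58.5,1.2,1.2,0,-0.006,0.004,0],[58.5,1.2,1.2,0,-0.006,0.004,0],[58.5,1.2,1.2,0,-0.006,0.004,0],[58.5,1.2,1.2,0,-0.006,0.004,0],[58.5,1.2,1.2,0,-0.006,0.004,0],[58.5,1.2,1.2,0,-0.006,0.004,0],[58.5,1.2,1.2,0,-0.006,0.004,0]]
  ]
}}

```text
time: 28.95
ee_pos: [0.5813, 0.3647, 0.0094]
tcp_rot: [40.9, 89.7, 28.5]
wrist_force: [-0.9, -0.7, 6.8]
opening: 0.0143
```

Call:
{"fn": "apply_moves", "kwargs": {
  "rows": [
    [[-20,0,0,0,0,0,0],[-50,0,0,0,0,0,0],[-80,0,0,0,0,0,0],[-120,0,0,0,0,0,0],[-130,0,0,0,0,0,0],[-130,0,0,0,0,0,0]]
  ]
}}

```text
time: 29.55
ee_pos: [0.5816, 0.365, 0.1415]
tcp_rot: [42.3, 89.6, 30.0]
wrist_force: [-0.2, 0.5, -0.5]
opening: 0.0145
```

Run:
```python
from h import *
go([.4835,.0075,.12],7.2)
```

```text
t 29.55 now [0.5816 0.365  0.1415] toolY yaw 77.64 q1,q6 [32.1 44.5] open 0.0145 F [-0.2  0.5 -0.5]
shift [  19.4 -370.3  -19.5] turn [ 1.2295  0.0018 -0.0082] 70.4 deg; dq1 -31.2
```

Call:
{"fn": "apply_moves", "kwargs": {
  "rows": [
    [[0,-38,-2,0.12,0,0,0],[0,-76,-4,0.24,0,0,0],[0,-114,-6,0.36,0,-0.002,0],[0,-152,-8,0.48,0.001,-0.003,0],[0,-190,-10,0.6,0.001,-0.004,0],[0,-228,-12,0.72,0.001,-0.005,0],[0,-266,-14,0.85,0.002,-0.006,0],[0,-304,-16,0.98,0.002,-0.007,0],[0,-340,-18,1.1,0.002,-0.008,0],[0,-370,-19.5,1.2295,0.002,-0.008,0],[10,-370,-19.5,1.2295,0.002,-0.008,0],[19,-370,-19.5,1.2295,0.002,-0.008,0],[19,-370,-19.5,1.2295,0.002,-0.008,0]]
  ]
}}

```text
time: 30.85
ee_pos: [0.4825, 0.0084, 0.1177]
tcp_rot: [-103.7, 89.8, 173.6]
wrist_force: [-0.4, -0.2, -0.5]
opening: 0.0141
```

Run:
```python
from h import *
c=cams.camera("scene"); save(c,"scene12",(250,120,430,280),3.5)
go([.4835,.0075,.068],7.2)
```

```text
t 30.9 now [0.4829 0.0086 0.1187] toolY yaw 7.32 q1,q6 [ 1.  83.7] open 0.0142 F [ 0.7  0.9 -0.4]
shift [50.7  0.6  1.2] turn [ 0.0021 -0.0007  0.0027] 0.1 deg; dq1 -0.1
```

View pics/scene12.png

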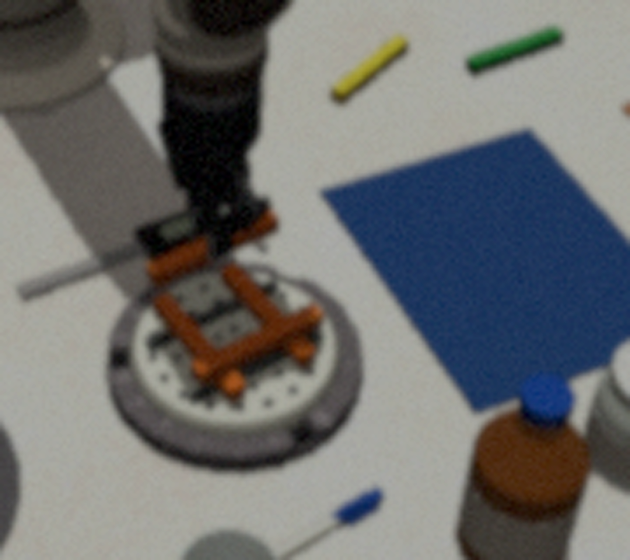

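Call:
{"fn": "apply_moves", "kwargs": {
  "rows": [
    [[25,0.6,1.2,0.002,0,0,0],[40,0.6,1.2,0.002,0,0.002,0],[47,0.6,1.2,0.002,0,0.002,0],[50,0.6,1.2,0.002,0,0.002,0],[51.5,0.6,1.2,0.002,0,0.002,0],[52.5,0.6,1.2,0.002,0,0.002,0],[52.5,0.6,1.2,0.002,0,0.002,0]]
  ]
}}

```text
time: 31.6
ee_pos: [0.4838, 0.0075, 0.0667]
tcp_rot: [174.9, 90.0, 92.1]
wrist_force: [0.2, -0.3, 0.0]
opening: 0.0146
```

Call:
{"fn": "apply_moves", "kwargs": {
  "rows": [
    [[0.6,0,0,0,0,0,0],[1.2,0,0,0,0,0,0],[1.2,0,0,0,0,0,0]]
  ]
}}

```text
time: 31.9
ee_pos: [0.4841, 0.0075, 0.0663]
tcp_rot: [116.2, 89.9, 33.4]
wrist_force: [-0.8, 1.0, 5.1]
opening: 0.0145
```

Call:
{"fn": "apply_moves", "kwargs": {
  "rows": [
    [[0,0,0,0,0,0,0.25],[0,0,0,0,0,0,0.35],[0,0,0,0,0,0,0.45],[-10,0,0,0,0,0,0.45],[-35,0,0,0,0,0,0.5],[-70,0,0,0,0,0,0.6],[-100,0,0,0,0,0,0.7],[-130,0,0,0,0,0,0.7],[-130,0,0,0,0,0,0.7]]
  ]
}}

```text
time: 32.8
ee_pos: [0.4854, 0.0075, 0.2012]
tcp_rot: [89.2, 89.6, 6.4]
wrist_force: [-0.9, 0.2, -0.7]
opening: 0.0601
```

Run:
```python
from h import *
s=cams.camera("scene"); save(s,"scene13",(140,120,430,330),2.6)
print(handle(s,near=(.51,-.34),zmin=.125)[:3])
go([.5145,-.3402,.22],3.6)
```

```text
(array([ 0.5192857, -0.3407947], dtype=float32), np.float32(93.26406), np.float64(0.13895250957482513))
t 32.85 now [0.485  0.0075 0.1989] toolY yaw 7.21 q1,q6 [ 0.9 83.6] open 0.0598 F [ 0.6  0.1 -0.7]
shift [-21.2 -14.2 348.6] turn [ 0.063  -0.0003 -0.0052] 3.6 deg; dq1 -34.3
```

View pics/scene13.png

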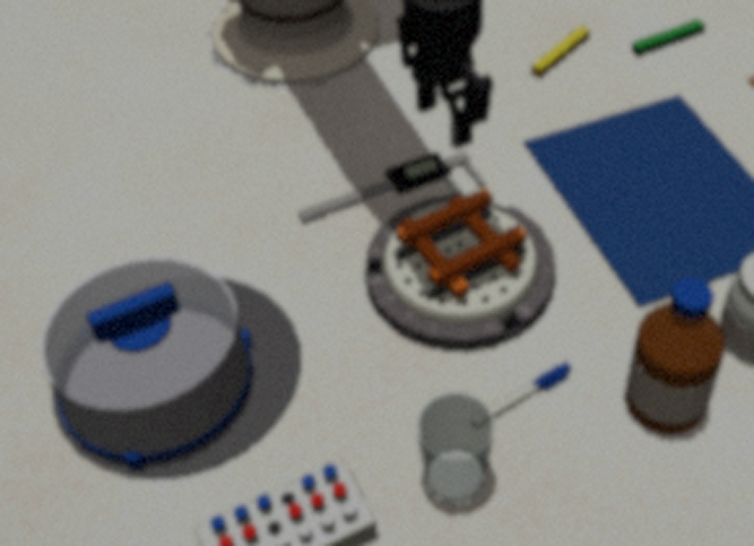

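Call:
{"fn": "apply_moves", "kwargs": {
  "rows": [
    [[-21,-2,45,0.01,0,0,0.7],[-21,-4,90,0.02,0,0,0.7],[-21,-6,135,0.03,0,0,0.7],[-21,-8,180,0.04,0,0,0.8],[-21,-10,225,0.05,0,0,0.8],[-21,-12,270,0.06,0,-0.003,0.8],[-21,-13,310,0.063,0,-0.005,0.8],[-21,-14,335,0.063,0,-0.005,0.8],[-21,-14.2,348.6,0.063,0,-0.005,0.8],[-21,-14.2,348.6,0.063,0,-0.005,0.8],[-21,-14.2,348.6,0.063,0,-0.005,0.8]]
  ],
  "newtons": 60
}}

```text
time: 33.95
ee_pos: [0.5144, -0.3393, 0.2195]
tcp_rot: [-159.3, 89.9, 114.3]
wrist_force: [-0.6, -0.4, -0.5]
opening: 0.0686
```

Run:
```python
from h import *
t=cams.camera("top");save(t,"top14",(270,130,400,250),5)
for bb in bars(t): print(bb)
P=cloud(t);im=cv2.cvtColor(t["pixels"],cv2.COLOR_RGB2HSV)
v,u=np.mgrid[0:400,0:640]
for zz,nm in((.075,"L2"),(.059,"L1")):
    X=ray(t,np.stack([u.ravel(),v.ravel()],1),zz)[:,:2].reshape(400,640,2)
    m=(im[...,0]>4)&(im[...,0]<16)&(im[...,1]>140)&(np.hypot(*(X-[.517,.012]).transpose(2,0,1))<.08)
    lay=(P[...,2]>.067) if nm=="L2" else (P[...,2]<.067)
    n,l,s,ce=cv2.connectedComponentsWithStats((m&lay).astype(np.uint8))
    for i in range(1,n):
        if s[i,4]>20: print(nm,s[i,4],X[l==i].mean(0),cv2.minAreaRect((X[l==i]*1000).astype(np.float32)))
go([.5145,-.3400,.1105],3.5)
```

```text
(array([0.5217, 0.6478]), np.float64(6.3), 0.004, array([316.7, 227.3]), array([100., 188.]))
(array([0.5172, 0.012 ]), np.float64(145.3), 0.072, array([117.3, 118. ]), array([322., 188.]))
L2 211 [0.55042196 0.01567675] ((550.1812744140625, 14.916748046875), (15.819860458374023, 117.58468627929688), 7.160770893096924)
L2 200 [0.48266116 0.00938044] ((482.12786865234375, 9.46725845336914), (16.248472213745117, 117.44346618652344), 6.991031169891357)
L1 28 [ 0.57073288 -0.01504375] ((570.3323364257812, -14.256014823913574), (13.954551696777344, 16.67641258239746), 0.2898212671279907)
L1 30 [0.56294091 0.05034607] ((563.9563598632812, 50.41841506958008), (15.905784606933594, 22.309843063354492), 7.455968856811523)
L1 93 [ 0.52161645 -0.02270125] ((521.4300537109375, -22.054494857788086), (51.35105514526367, 15.251615524291992), 8.132935523986816)
L1 87 [0.51431136 0.04463719] ((513.2501831054688, 44.88153076171875), (51.562015533447266, 14.038869857788086), 7.3992533683776855)
L1 25 [ 0.47033734 -0.02927621] ((470.5057678222656, -29.53093719482422), (13.795273780822754, 13.783393859863281), 0.2560926079750061)
L1 30 [0.46257458 0.03762245] ((462.6231994628906, 37.20790100097656), (17.42327117919922, 13.059957504272461), 18.690521240234375)
t 34.0 now [ 0.5146 -0.339   0.2198] toolY yaw 3.65 q1,q6 [-33.4  53. ] open 0.068 F [-0.4 -0.  -0.1]
shift [ 1.093e+02 -1.000e-01  1.100e+00] turn [ 0.0027 -0.0007 -0.0001] 0.2 deg; dq1 -0.1
```

View pics/top14.png

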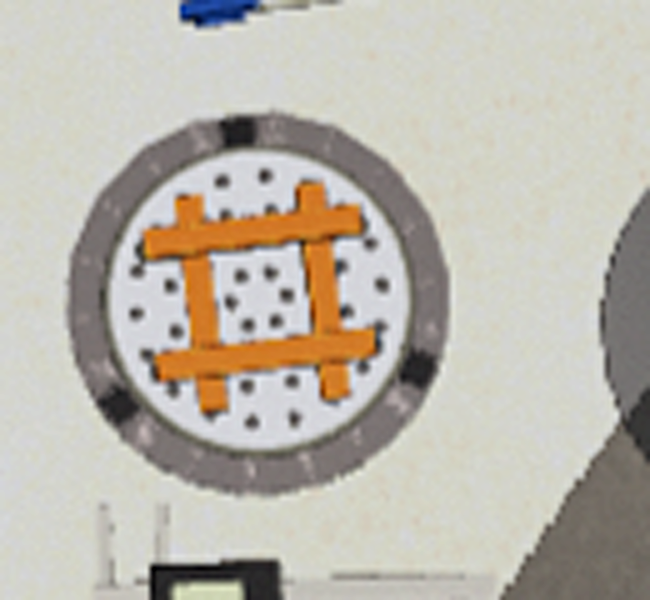

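Call:
{"fn": "apply_moves", "kwargs": {
  "rows": [
    [[40,0,0.8,0.002,0,0,0.8],[75,0,0.8,0.002,0,0,0.8],[98,0,0.8,0.002,0,0,0.8],[107,0,0.8,0.002,0,0,0.8],[109,0,0.8,0.002,0,0,0.8],[109,0,0.8,0.002,0,0,0.5],[109,0,0.8,0.002,0,0,0.3],[109,0,0.8,0.002,0,0,0.1],[109,0,0.8,0.002,0,0,0],[109,0,0.8,0.002,0,0,0],[109,0,0.8,0.002,0,0,0],[109,0,0.8,0.002,0,0,0],[109,0,0.8,0.002,0,0,0]]
  ]
}}

```text
time: 35.3
ee_pos: [0.5149, -0.3401, 0.1121]
tcp_rot: [73.9, 89.9, -12.5]
wrist_force: [-1.9, -0.8, 6.6]
opening: 0.0167
```

Run:
```python
from h import *
s=cams.camera("scene");t=cams.camera("top")
go([.5172,.0118,.2],3.5)
for c in(s,t):
  im=c["pixels"].astype(int)
  for a in (93.5,213.5,333.5,273.5,33.5,153.5):
    r=np.radians(a);p=np.array([.5145+.0985*np.cos(r),-.34+.0985*np.sin(r),.006])
    u,v=np.round(proj(c,p)[0]).astype(int);w=im[v-3:v+4,u-3:u+4].reshape(-1,3)
    print(a,(u,v),(w[:,2]-w[:,0]).max(),(w[:,2]-w[:,0]>40).sum())
save(s,"scene15",(120,180,290,320),4)
```

```text
t 35.4 now [ 0.5149 -0.3401  0.1121] toolY yaw 3.53 q1,q6 [-33.5  53. ] open 0.0169 F [-1.3  0.1  5.8]
shift [ -88.    24.1 -351. ] turn [ 0.0004  0.0004 -0.0013] 0.0 deg; dq1 34.8
93.5 (np.int64(234), np.int64(251)) 57 7
213.5 (np.int64(173), np.int64(251)) 13 0
333.5 (np.int64(192), np.int64(298)) 56 10
273.5 (np.int64(164), np.int64(281)) 31 0
33.5 (np.int64(229), np.int64(282)) 24 0
153.5 (np.int64(207), np.int64(237)) 29 0
93.5 (np.int64(409), np.int64(194)) 107 14
213.5 (np.int64(462), np.int64(220)) 15 0
333.5 (np.int64(458), np.int64(162)) 10 0
273.5 (np.int64(477), np.int64(190)) -1 0
33.5 (np.int64(424), np.int64(164)) 30 0
153.5 (np.int64(428), np.int64(222)) 29 0
```

View pics/scene15.png

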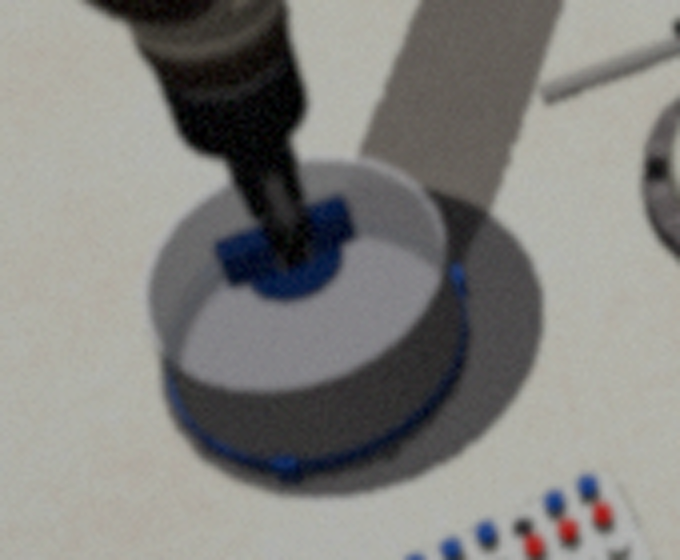

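Call:
{"fn": "apply_moves", "kwargs": {
  "rows": [
    [[-15,0,0,0,0,0,0],[-40,0,0,0,0,0,0],[-70,0,0,0,0,0,0],[-95,0,0,0,0,0,0],[-103,2,-30,0,0,0,0],[-103,5,-65,0,0,0,0],[-103,7,-100,0,0,0,0],[-103,9,-135,0,0,0,0],[-103,11,-170,0,0,0,0],[-103,13,-205,0,0,0,0],[-103,16,-240,0,0,0,0],[-103,19,-275,0,0,0,0],[-103,22,-310,0,0,0,0],[-103,24,-335,0,0,0,0],[-103,24.1,-351,0,0,0,0],[-103,24.1,-351,0,0,0,0],[-103,24.1,-351,0,0,0,0]]
  ],
  "newtons": 90
}}

```text
time: 37.1
ee_pos: [0.5171, 0.0118, 0.2153]
tcp_rot: [61.5, 89.9, -24.9]
wrist_force: [0.7, -0.8, -4.8]
opening: 0.0164
```

Run:
```python
from h import *
s=cams.camera("scene");save(s,"scene16",(220,100,430,280),3.3)
t=cams.camera("top");save(t,"top16",(240,100,400,250),4)
go([.5172,.0118,.2],3.5)
go([.5172,.0118,.135],3.5)
```

```text
t 37.2 now [0.5172 0.0111 0.2152] toolY yaw 3.49 q1,q6 [ 1.2 87.8] open 0.0166 F [ 0.4 -0.2 -4.4]
shift [15.2  0.  -0.7] turn [-0.0002  0.0006 -0.0012] -0.0 deg; dq1 0.1
t 37.2 now [0.5172 0.0111 0.2152] toolY yaw 3.49 q1,q6 [ 1.2 87.8] open 0.0166 F [ 0.4 -0.2 -4.4]
shift [80.2 -0.1 -0.7] turn [-0.0002  0.0006 -0.0012] -0.0 deg; dq1 0.1
```

View pics/scene16.png

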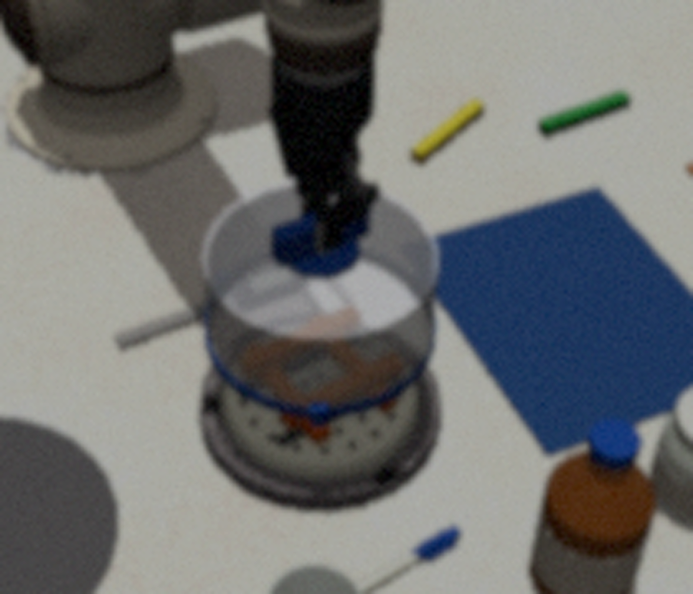

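View pics/top16.png

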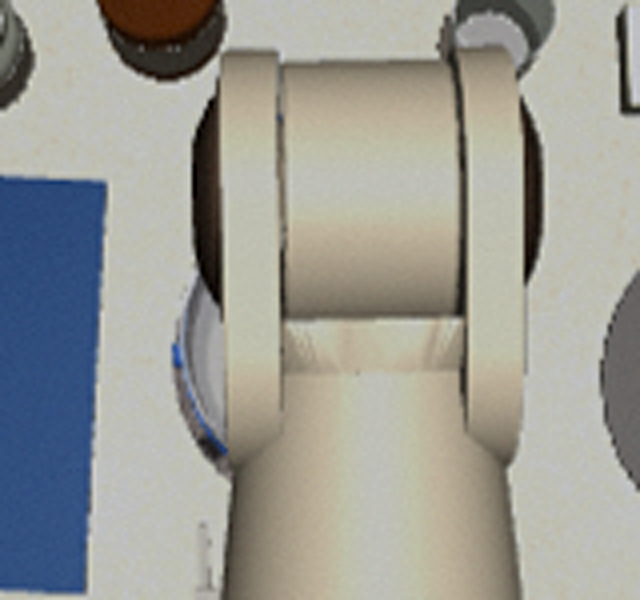

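Call:
{"fn": "apply_moves", "kwargs": {
  "rows": [
    [[15,0,-0.3,0,0,0,0],[30,0,-0.5,0,0,0,0],[45,0,-0.5,0,0,0,0],[58,0,-0.5,0,0,0,0],[68,0,-0.5,0,0,0,0],[74,0,-0.5,0,0,0,0],[78,0,-0.5,0,0,0,0],[80,0,-0.5,0,0,0,0],[80,0,-0.5,0,0,0,0]]
  ]
}}

```text
time: 38.1
ee_pos: [0.5174, 0.0116, 0.1353]
tcp_rot: [68.5, 89.9, -18.0]
wrist_force: [0.3, -0.3, -4.4]
opening: 0.0162
```

Call:
{"fn": "apply_moves", "kwargs": {
  "rows": [
    [[2,0,0,0,0,0,0],[3,0,0,0,0,0,0],[3.8,0,0,0,0,0,0],[4.5,0,0,0,0,0,0],[5,0,0,0,0,0,0],[5,0,0,0,0,0,0]]
  ]
}}

```text
time: 38.7
ee_pos: [0.5175, 0.0116, 0.1311]
tcp_rot: [76.3, 89.9, -10.2]
wrist_force: [-4.0, -0.1, 5.3]
opening: 0.0166
```

Call:
{"fn": "apply_moves", "kwargs": {
  "rows": [
    [[0.5,0,0,-0.04,0,0,0],[0.5,0,0,-0.08,0,0,0],[0.5,0,0,-0.12,0,0,0],[0.5,0,0,-0.16,0,0,0],[0.5,0,0,-0.2,0,0,0],[0.5,0,0,-0.24,0,0,0],[0.5,0,0,-0.28,0,0,0],[0.5,0,0,-0.32,0,0,0],[0.5,0,0,-0.36,0,0,0],[0.5,0,0,-0.4,0,0,0],[0.5,0,0,-0.43,0,0,0],[0.5,0,0,-0.46,0,0,0],[0.5,0,0,-0.46,0,0,0]]
  ]
}}

```text
time: 40.0
ee_pos: [0.5179, 0.0116, 0.1312]
tcp_rot: [53.5, 89.8, -6.6]
wrist_force: [1.3, 0.7, 4.0]
opening: 0.0165
```

Run:
```python
from h import *
s=cams.camera("scene");save(s,"scene17",(220,140,430,280),3.3)
go([.5172,.0118,.1311],37.2)
print(get_obs()["torque"])
```

```text
t 40.05 now [0.5179 0.0116 0.1312] toolY yaw 29.83 q1,q6 [ 1.3 61.5] open 0.0167 F [ 0.3 -0.6  4. ]
shift [ 0.1 -0.5 -0.6] turn [-0.1287  0.0025 -0.0028] -7.4 deg; dq1 0.0
[ 0.04181812 -0.02003958 -0.01039266]
```

View pics/scene17.png

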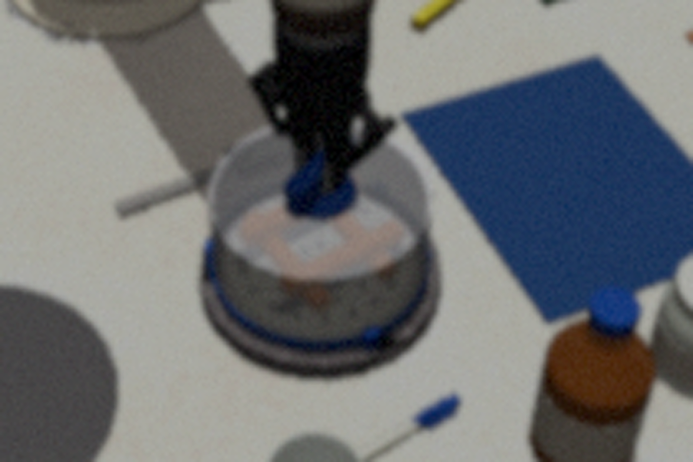

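Call:
{"fn": "apply_moves", "kwargs": {
  "rows": [
    [[0.6,0,0,-0.03,0,0,0],[0.6,0,0,-0.06,0,0,0],[0.6,0,0,-0.09,0,0,0],[0.8,0,0,-0.11,0,0,0],[0.8,0,0,-0.13,0,0,0],[0.8,0,0,-0.13,0,0,0],[0.8,0,0,-0.13,0,0,0]]
  ]
}}

```text
time: 40.75
ee_pos: [0.5176, 0.0116, 0.1298]
tcp_rot: [42.8, 89.8, -10.0]
wrist_force: [0.8, -0.9, -4.2]
opening: 0.0166
```

Call:
{"fn": "apply_moves", "kwargs": {
  "rows": [
    [[1,0,0,0,0,0,0],[2,0,0,0,0,0,0],[3,0,0,0,0,0,0],[4,0,0,0,0,0,0],[4.8,0,0,0,0,0,0],[5.4,0,0,0,0,0,0],[5.4,0,0,0,0,0,0]]
  ]
}}

```text
time: 41.45
ee_pos: [0.5178, 0.0116, 0.1252]
tcp_rot: [43.9, 89.8, -8.8]
wrist_force: [-1.8, -0.7, 3.7]
opening: 0.0165
```

Call:
{"fn": "apply_moves", "kwargs": {
  "rows": [
    [[0,0,0,0,0,0,0.3],[0,0,0,0,0,0,0.5],[0,0,0,0,0,0,0.7],[-3,0,0,0,0,0,0.8],[-25,0,0,0,0,0,0.8],[-60,0,0,0,0,0,0.8],[-100,0,0,0,0,0,0.8],[-130,0,0,0,0,0,0.8],[-130,0,0,0,0,0,0.8]]
  ]
}}

```text
time: 42.35
ee_pos: [0.5185, 0.0117, 0.2598]
tcp_rot: [50.5, 89.4, -2.2]
wrist_force: [-0.1, 0.8, 0.0]
opening: 0.0684
```

Run:
```python
from h import *
go([.35,-.35,.27],-10)
```

```text
t 42.35 now [0.5185 0.0117 0.2598] toolY yaw 37.26 q1,q6 [ 1.3 54.1] open 0.0684 F [-0.1  0.8  0. ]
shift [ -11.7 -353.   185.9] turn [ 0.8248  0.0029 -0.0101] 47.3 deg; dq1 -46.3
```

Call:
{"fn": "apply_moves", "kwargs": {
  "rows": [
    [[-12,-35,18,0.08,0,0,0.8],[-12,-70,37,0.16,0,0,0.8],[-12,-105,55,0.24,0,0,0.8],[-12,-140,74,0.32,0,0,0.8],[-12,-175,92,0.4,0,0,0.8],[-12,-210,110,0.48,0,0,0.8],[-12,-245,129,0.56,0,0,0.8],[-12,-280,147,0.64,0,0,0.8],[-12,-315,166,0.72,0,0,0.8],[-12,-353,186,0.82,0,0,0.8],[-12,-353,186,0.82,0,0,0.8],[-12,-353,186,0.82,0,0,0.8]]
  ]
}}

```text
time: 43.55
ee_pos: [0.3495, -0.3506, 0.2696]
tcp_rot: [103.3, 89.5, 3.5]
wrist_force: [0.1, -0.1, 0.6]
opening: 0.0681
```

Run:
```python
from h import *
s=cams.camera("scene");save(s,"scene18",(250,150,420,280),4)
t=cams.camera("top");save(t,"top18",(270,130,370,250),5)
print(handle(t,near=(.517,.012),zmin=.135)[:3],handle(s,near=(.517,.012),zmin=.135)[:3])
for c in(t,s):
    P=cloud(c);m=(np.hypot(P[...,0]-.517,P[...,1]-.012)<.09)&(P[...,2]>.1)&(P[...,2]<.13)
    X=P[m];A=np.c_[X[:,:2]-[.517,.012],np.ones(len(X))];print(len(X),np.linalg.lstsq(A,X[:,2],rcond=None)[0])
print(get_obs()["ee_pos"])
```

```text
(array([0.5163169 , 0.01128475], dtype=float32), np.float32(127.52054), np.float64(0.1507828994254039)) (array([0.52487904, 0.0068766 ], dtype=float32), np.float32(128.03253), np.float64(0.15213279504510846))
3362 [-0.00062714 -0.00232173  0.11224118]
2098 [0.00107213 0.002917   0.11338805]
[ 0.35030685 -0.3494946   0.27002013]
```

View pics/scene18.png

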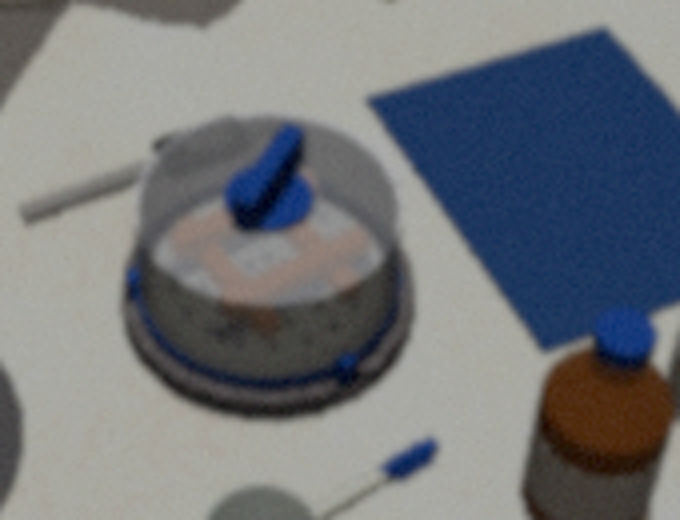

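View pics/top18.png

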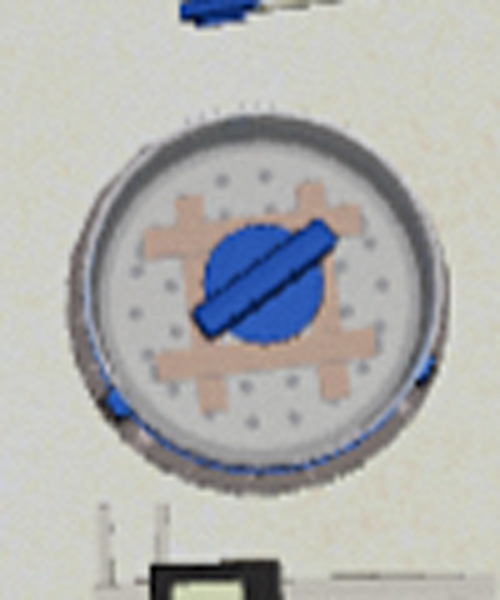

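Run:
```python
from h import *
print(bot.job_done())
```

```text
the job is handed in; nothing more can be done
None
```

The job is done and handed in at about 44 s. All four orange bars are stacked in the desiccator, and the lid sits in its notches over them.

- **Lid off:** I stood the lid on the grey pad. It was later knocked about 25 mm aside there but stayed standing, so I measured it again before picking it up.
- **Tower:** The first pair lies across the rails and the second pair crosswise on it. In the top picture each pair was 67–68 mm apart and centred within about 1–2 mm. The layers measured at their expected heights.
- **Lid on:** I set the lid on the rim with its lugs about 34° from the notches, and the tool height there matched lugs resting on the rim. I then turned it about 34° until the lugs dropped in, lowered it the last few millimetres and let go.
- **Last checks:**
    - The lid's top was at 112–113 mm and the handle's at 151–152 mm, against 112 and 152 mm for a lid fully home.
    - Tilt was under 3 mrad, and the lid's heading of 127.5° matched a notch at 127.2°.
    - The tower was visible and intact through the lid, and the arm was clear of it.

**Disagreement:** The two cameras differed by about 5–9 mm in x and 2–4 mm in y. I went by the arm's own contact positions together with the top camera. I noticed no slip of the grip.

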